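Fetch the clothes brush from behind the shoe trees

ROBOT

A 6-joint arm with a two-finger parallel gripper is mounted at the origin on the work surface. World frame = base frame: x ahead of the robot, y to its left, z up, the work surface at z = 0. Lengths are in m, angles in degrees, forces in N, time in s.
With the tool pointing down it reaches from about 0.4 to 0.825 m from the base axis. Payload 7 kg.
Tool frame: the origin (TCP) lies midway between the tips of the shut fingers; the grasp point (between the pads) lies 19 mm behind it (ctrl.grasp_offset is the distance from the TCP to the grasp point, in m); z points along the fingers, x is the direction in which the jaws open and shut, and the axes are right-handed (so a half turn about z gives the same grasp; the last joint's range is limited). The gripper opens to 88 mm and grips with 3 to 60 N. Pads are 19 mm wide; open, the fingers measure 130 mm over their backs; the gripper's body (78 mm by 193 mm) begins 47 mm behind the grasp point.
Start: joints at [91.794, 20.546, 0.682, 0, -70.136, -16.507], TCP at [0.171, 0.653, 0.227] pointing down, gripper open.
Joint ranges: [-176.03, 176.03], [-82.01, 121.73], [-58.28, 71.71], [-173.87, 95.51], [-174.79, -0.11], [-173.66, 173.66]. Speed limits (degrees/s): [136.94, 136.94, 172.46, 180, 180, 180].

INTERFACE

Orientations are given as [roll, pitch, yaw] about the fixed x, y, z axes, in that order (R = Rz(yaw) Ry(pitch) Rx(roll)).
In Python, from plant import sensors, snapshot, order, ctrl gives the robot as it stands.
- The arm moves only by the tool send_rows, never from a script. Its argument "commands" is a list of rows, each a list of 3 entries, a list of its own where there are three numbers: the closure, from 0 (fully open) to 1 (shut), then the shift along the world's x, y, z in units of 0.25 m (1.0 is 0.25 m), then the turn, a rotation vector about the world's x, y, z in units of 360 degrees (1.0 is 360 degrees). In form: [[hand, [x, y, z], [ax, ay, az]], ...]. A call has 1 to 12 rows; each row shifts and turns the pose as measured when the row begins; what a row does not reach is not made up. A row lasts 1/10 s, in which the tool goes at most 50 mm and 8.59 degrees, less where a joint would pass 70% of its speed; a pose out of reach is approached as far as the arm can. A call with a number of a shift or a turn outside -1 to 1 is refused whole. A call with a gripper value outside its range is refused whole. The fingers move at their own pace and stop on an object; the grip force is fixed at half the most. Time passes only in rows, so rows that do not move let the fingers close. It gives the time, the measured TCP pose, the force and the opening at its end, in the units of the state.
- sensors.get_obs(): the state, without advancing time (a new reading comes with each control period).
- snapshot(name): name is "scene" or "top" or "wrist"; returns a dict with "color" (480x640x3 uint8, blue, green, red), "z_map" (480x640 float32, m along the optical axis (not along the pixel's ray), 0 where there is no reading), "mtx" (3x3 intrinsics, pixels), "xyz" and "attitude" of the camera in the world. Camera axes: x right, y down, z forward; pixel columns grow to the right and rows downward; lengths in m; the calibration is good to about 2 mm. A picture is of the moment at which its call begins.
- order.close_job(): hands the job in, once; it reports no verdict.
The state is a dict: "clock": time; "joint_pos": joint angles; "qvel": joint speeds; "tau": joint torques, N m; "tool_pos": TCP position; "orientation": TCP orientation; "force": force on the tool from outside, world axes, zero at the start; "moment": the same for the moment, N m; "opening": finger opening in m.
Only numpy, scipy, OpenCV 4.12 (cv2) and the standard library are available. Lean on these libraries where they do the work, as an engineer would, in place of code of your own. Each camera call takes 0.05 s, during which the arm holds its last target.

TASK

The clothes brush lies at the back of the cabinet shelf, hemmed in behind the pair of beech shoe trees. First lift both shoe trees out and stand them side by side on the dark rubber shoe mat on the bench, then fetch the brush and lay it bristles down and lengthways inside the valet tray on the cabinet's top board, and lastly put each shoe tree back upright exactly where it stood, pointing the way it pointed. Leave the door stop, the key bowl and the polish tin where they are.

Things in the scene. Friction and masses are not known exactly. Their poses are not given: they have to be found in the camera images.
- tree_left_c (a point): Left-foot beech shoe tree, 213 mm long, 66 wide, 52 high, chrome heel knob to 72 mm; up to 0.35 kg; on its sole, toe to the cabinet's back. Point: middle of the waist bar, 30 mm above the sole, near the mass centre; bar 28 mm wide (y), 14 to 46 mm above the sole, 45 mm free length: grip here. x to the toe (tip at 125, heel end at -88 mm), z up. Toe tip bends to -y (big toe).
- tree_right_c (a point): Right-foot shoe tree, mirror image of the left one: same sizes, mass, point and axes, but the toe tip bends to +y. The two stand side by side about 95 mm apart, middle to middle, in either order.
- brush_c (a point): Clothes brush lying bristles down across the shelf behind both trees' toes: steel handle block on black bristles, 104 mm long (y), 42 wide (x), 46 high (bristles to 20 mm, steel block above); up to 0.35 kg. Point: its centre, 23 mm above the underside; z up. The toes stand 3 to 20 mm in front of it; about 60 mm behind its centre is the shelf's 12 mm high back edge.
- shoe_mat: Side area: dark flat rubber mat fixed on the bench left of the cabinet, 270 mm (x) by 240 mm (y), 6 mm thick. Origin at the centre of its underside, z up. Both trees fit on it side by side, lengthways along x.
- valet_tray: Place for the brush: flat dark-wood tray fixed on the cabinet's top board, outside 120 mm (x) by 150 mm (y, its length), inside 110 by 140 mm, floor 5 mm thick, rim 16 mm above the underside. Origin at the centre of its underside, z up.
- cabinet: White shoe cabinet. Origin on the shelf, mid niche; x to the back, y left, z up. Niche open above, y -170 to 170, x -150 to 172 mm; 3 mm grey liner under its things. Left of it a side panel 60 mm high (y to 185). Right of y = -170 the closed half, its top board 125 mm above the shelf; its frosted-glass sliding door (at x = -158, 95 mm high) may jut up to 30 mm past it and is not needed.
- door_stop: Bystander: loose grey rubber wedge door stop, 85 mm (x) by 38 mm (y), 32 mm high, on the liner left of the trees' forefeet. Origin at the centre of its underside.
- key_bowl: Bystander: loose sky-blue ceramic bowl with a brass key in it, 110 mm across, 45 mm high, on the cabinet's top board to the right of the tray. Origin at the centre of its underside.
- polish_tin: Bystander: loose flat round shoe-polish tin, dark lid, 74 mm across, 23 mm high, on the bench beyond the mat. Origin at the centre of its underside.
Not all that is in view belongs to the job. Leave any purple look-alike of the part that bears tree_right_c alone.

How it is judged (in metres and radians):
On the way, in this order (a step that is already met when the one before it is completed fails the run):
1. both shoe trees stand released on the shoe mat, with the brush still in its place on the shelf (x of tree_left_c in the frame of shoe_mat between -0.06 and 0.06 m and y of tree_left_c in the frame of shoe_mat between -0.095 and 0.095 m and z of tree_left_c in the frame of shoe_mat between 0.028 and 0.044 m and angle between each of tree_left_c, tree_right_c's own z axis and vertical below 0.15 rad and x of tree_right_c in the frame of shoe_mat between -0.06 and 0.06 m and y of tree_right_c in the frame of shoe_mat between -0.095 and 0.095 m and z of tree_right_c in the frame of shoe_mat between 0.028 and 0.044 m and contact force between the fingers and tree_left below 0.1 N and linear speed of each of tree_left, tree_right below 0.02 m/s and angular speed of each of tree_left, tree_right below 0.2 rad/s and contact force between the fingers and tree_right below 0.1 N and distance of brush_c from where it was at the start of the episode below 0.03 m), for 0.2 s.
2. the brush lies flat and released inside the valet tray while both trees are still on the mat (x of brush_c in the frame of valet_tray between -0.036 and 0.036 m and y of brush_c in the frame of valet_tray between -0.022 and 0.022 m and z of brush_c in the frame of valet_tray between 0.022 and 0.034 m and angle between brush_c's own z axis and vertical below 0.1 rad and angle between the y axis of brush_c and the y axis of valet_tray, either way round below 0.5 rad and x of tree_left_c in the frame of shoe_mat between -0.06 and 0.06 m and y of tree_left_c in the frame of shoe_mat between -0.095 and 0.095 m and z of tree_left_c in the frame of shoe_mat between 0.028 and 0.044 m and angle between each of tree_left_c, tree_right_c's own z axis and vertical below 0.15 rad and x of tree_right_c in the frame of shoe_mat between -0.06 and 0.06 m and y of tree_right_c in the frame of shoe_mat between -0.095 and 0.095 m and z of tree_right_c in the frame of shoe_mat between 0.028 and 0.044 m and contact force between the fingers and brush below 0.1 N and linear speed of each of brush, tree_left, tree_right below 0.02 m/s and angular speed of each of brush, tree_left, tree_right below 0.2 rad/s and contact force between the fingers and tree_left below 0.1 N and contact force between the fingers and tree_right below 0.1 N), for 0.2 s.
At the end, for the whole second after the job is handed in: The brush lies flat, bristles down, lengthways inside the valet tray (centre within 36 mm across and 22 mm along). Each shoe tree stands upright, toe to the back, within 15 mm of where it stood and 0.2 rad of the cabinet's depth. All released and at rest (x of brush_c in the frame of valet_tray between -0.036 and 0.036 m and y of brush_c in the frame of valet_tray between -0.022 and 0.022 m and z of brush_c in the frame of valet_tray between 0.022 and 0.034 m and angle between each of brush_c, tree_left_c, tree_right_c's own z axis and vertical below 0.1 rad and angle between the y axis of brush_c and the y axis of valet_tray, either way round below 0.5 rad and distance of each of tree_left_c, tree_right_c from where it was at the start of the episode below 0.015 m and angle between the x axis of each of tree_left_c, tree_right_c and the x axis of cabinet, either way round below 0.2 rad and y of valet_tray in the frame of tree_left_c below 0 m and y of valet_tray in the frame of tree_right_c below 0 m and contact force between the fingers and brush below 0.1 N and linear speed of each of brush, tree_left, tree_right below 0.02 m/s and angular speed of each of brush, tree_left, tree_right below 0.2 rad/s and contact force between the fingers and tree_left below 0.1 N and contact force between the fingers and tree_right below 0.1 N); the robot touches nothing.
It fails at once if the door stop is shifted by more than 20 mm (distance of door_stop from where it was at the start of the episode above 0.02 m).
It fails at once if the key bowl is shifted by more than 20 mm (distance of key_bowl from where it was at the start of the episode above 0.02 m).
It fails at once if the polish tin is shifted by more than 20 mm (distance of polish_tin from where it was at the start of the episode above 0.02 m).
It also fails if it takes over 128 s, if anything falls off the work surface, if the arm or the gripper's body presses on something with over 40 N, if the wrist force passes 120 N, or if a joint passes its speed limit or range.

## Working session

There is one attempt and no reset: what is moved stays moved. The work goes in short steps, Python scripts to look and compute and a tool call to move; the robot and the scene stay as the last step left them, time stands still between calls to the robot, and variables do not carry over. Pictures are saved under pics/ and viewed, and the job is handed in when it is done.

Besides the shell and the picture viewer there is one more tool, called as name(argument=value, ...), one argument or row to a line, values as JSON. send_rows: Moves the arm, as the interface text tells. Its arguments: {"type":"object","properties":{"commands":{"type":"array","items":{"type":"array"}}},"required":["commands"]}

```bash
ls; mkdir -p pics; cat > h.py <<'E'
import numpy as np, cv2
from plant import sensors, snapshot, order, ctrl
from scipy.spatial.transform import Rotation as R
def att(a):
    a=np.array(a,float)
    if a.shape==(3,3): return a
    if a.size==4: return R.from_quat(a).as_matrix()
    return R.from_euler('xyz',a,degrees=True).as_matrix()
def shot(n,f):
    s=snapshot(n); cv2.imwrite('pics/'+f+'.png',s['color']); np.savez('pics/'+f+'.npz',**{k:np.array(v) for k,v in s.items()}); return s
def load(f): return dict(np.load('pics/'+f+'.npz'))
def cloud(s):
    z=s['z_map'].astype(float);K=s['mtx'];v,u=np.mgrid[0:480,0:640]
    P=np.stack([(u-K[0,2])/K[0,0]*z,(v-K[1,2])/K[1,1]*z,z],-1)
    W=P@att(s['attitude']).T+s['xyz']; W[z==0]=np.nan; return W
E
python3 - <<'E'
from h import *
for n in('scene','top','wrist'):
    s=shot(n,n+'0'); print(n,s['xyz'],s['attitude'],s['mtx'].tolist())
print(sensors.get_obs(), ctrl.grasp_offset)
E
```

```text
pics
scene [0.91489954 0.48063331 1.17512736] [-1.45454509e+02 -1.44780486e-01  1.37805742e+02] [[522.7559812903606, 0.0, 313.4977897328571], [0.0, 522.7559812903606, 242.98430480087646], [0.0, 0.0, 1.0]]
top [ 0.27648479 -0.08737392  1.37332144] [-173.05340173   -0.18728062  -90.76711474] [[523.9772263796586, 0.0, 319.527246162952], [0.0, 523.9772263796586, 238.31137390686547], [0.0, 0.0, 1.0]]
wrist [0.24139283 0.63449772 0.3840116 ] [ 1.64460053e+02 -9.46195076e-02 -1.04734966e+02] [[368.3987556474486, 0.0, 315.3363410441833], [0.0, 368.3987556474486, 231.04473753229308], [0.0, 0.0, 1.0]]
{'clock': 0.15, 'joint_pos': array([ 9.17927285e+01,  2.05814582e+01,  6.44462571e-01, -1.45283262e-02,
       -7.01354500e+01, -1.65077015e+01]), 'qvel': array([-0.10831002, -0.17936115,  0.0895151 ,  0.02639295,  0.10750453,
        0.05313319]), 'tau': array([-8.98203980e-04, -5.83276463e+01,  2.93291223e+01,  7.00125396e+00,
        8.85839690e-03, -1.03504553e-04]), 'tool_pos': array([0.17138136, 0.65248755, 0.22583408]), 'orientation': array([-1.79992509e+02, -7.33408529e-02, -1.04719923e+02]), 'force': array([ 0.06525228,  0.5459492 , -0.57482291]), 'moment': array([-0.03930065,  0.03650711,  0.03755102]), 'opening': 0.08768050760438113} 0.0188
```

View pics/scene0.png

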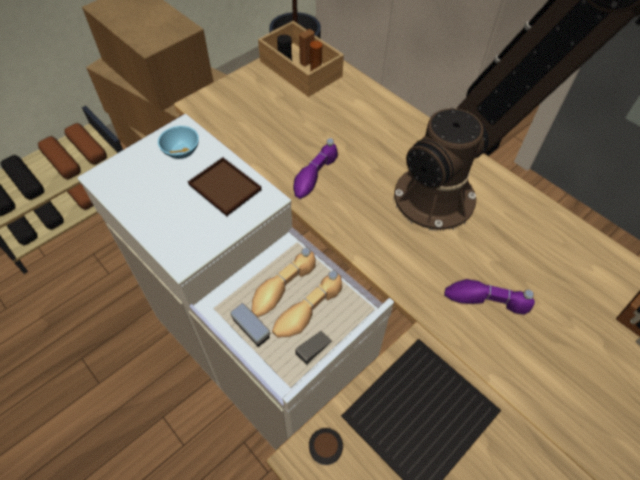

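View pics/top0.png

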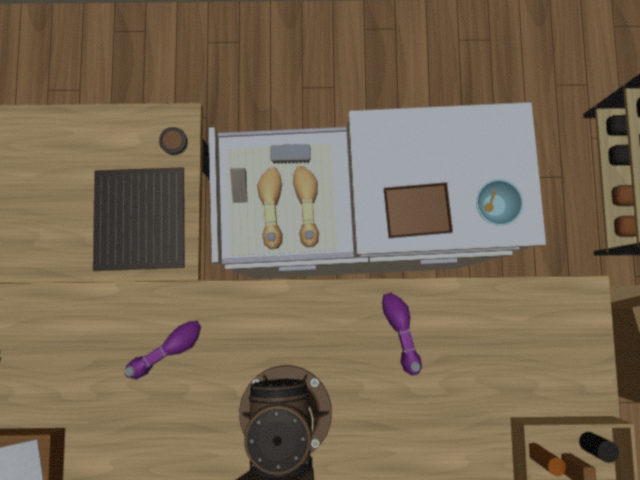

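View pics/wrist0.png

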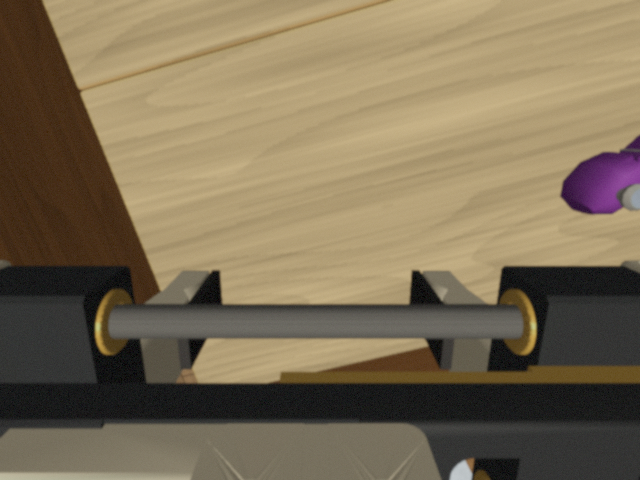

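```bash
python3 - <<'E'
from h import *
s=load('top0');W=cloud(s);np.set_printoptions(precision=4,suppress=True)
c=s['color'][110:280,200:360]; cv2.imwrite('pics/c0.png',cv2.resize(c,None,fx=4.5,fy=3.5*4.5/3.5*0.78,interpolation=cv2.INTER_CUBIC)[:600])
s2=load('scene0'); c=s2['color'][230:380,190:390]; cv2.imwrite('pics/c1.png',cv2.resize(c,None,fx=4,fy=4,interpolation=cv2.INTER_CUBIC))
for n,(u,v) in dict(treeA=(270,215),treeB=(308,213),brush=(290,153),tray=(418,210),mat=(139,218),stop=(239,185),bowl=(499,203),tin=(173,141),liner=(290,200),top=(370,150),toeA=(269,180),toeB=(305,180),panel=(213,190),bench=(100,350),knobA=(271,237),knobB=(309,235)).items(): print(n,W[v,u])
E
```

```text
treeA [0.4961 0.0303 0.0691]
treeB [ 0.4999 -0.0656  0.07  ]
brush [ 0.6547 -0.0214  0.0738]
tray [ 0.4901 -0.3276  0.1496]
mat [0.5032 0.3816 0.0056]
stop [0.5809 0.1131 0.0402]
bowl [ 0.504  -0.5198  0.1522]
tin [0.7065 0.2917 0.0219]
liner [ 0.543 -0.018  0.023]
top [ 0.6394 -0.2181  0.1437]
toeA [0.5889 0.0337 0.0579]
toeB [ 0.5853 -0.0588  0.0683]
panel [0.5594 0.172  0.0816]
bench [0.1623 0.4719 0.0048]
knobA [0.4373 0.0258 0.0922]
knobB [ 0.4406 -0.0679  0.0961]
```

View pics/c0.png

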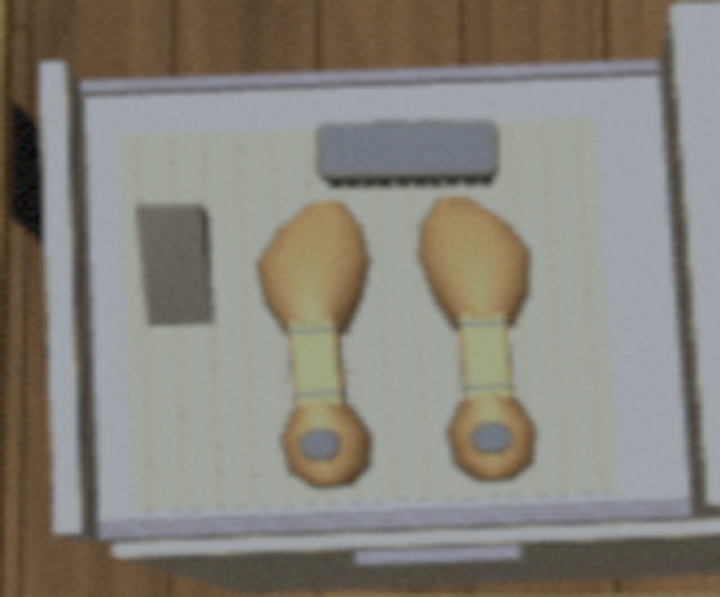

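View pics/c1.png

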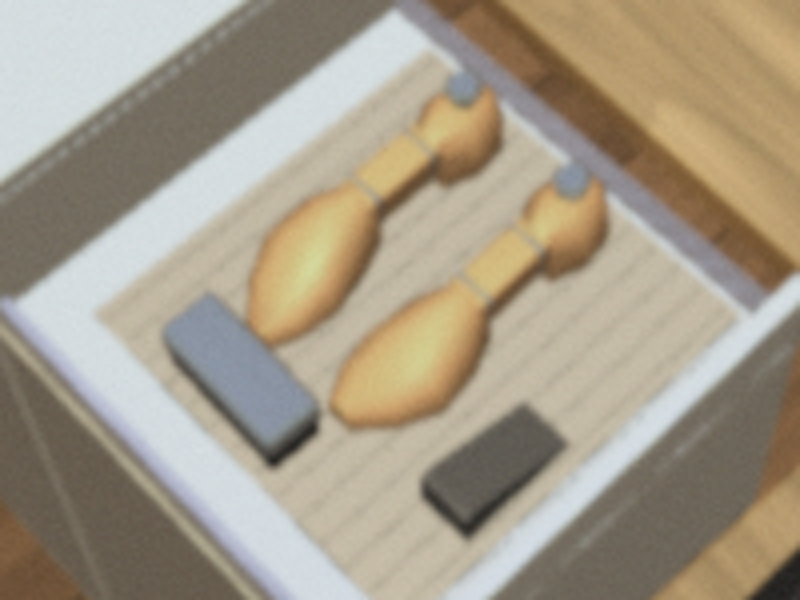

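```bash
cat >> h.py <<'E'
def ray(s,u,v,z):
    K=s['mtx'];d=att(s['attitude'])@np.array([(u-K[0,2])/K[0,0],(v-K[1,2])/K[1,1],1.]);o=s['xyz'];return o+d*(z-o[2])/d[2]
E
python3 - <<'E'
from h import *
s=load('top0');W=cloud(s);np.set_printoptions(precision=4,suppress=True)
def med(u,v,r=4): return np.nanmedian(W[v-r:v+r+1,u-r:u+r+1].reshape(-1,3),0)
for n,u,v in [('liner',288,205),('liner2',330,230),('liner3',250,235),('mat',139,218),('mat2',110,250),('bench',60,320),('bench2',100,140),('bench3',560,350),('tray',418,210),('top',420,150),('panel',213,190),('brush',290,153)]: print(n,med(u,v,2 if n=='panel' else 4)[2])
hsv=cv2.cvtColor(s['color'],cv2.COLOR_BGR2HSV)
print([hsv[v,u] for u,v in [(270,185),(270,212),(288,205),(290,153),(271,237)]])
# masks
Z=W[...,2]
for n,(u0,u1) in dict(A=(253,288),B=(291,322)).items():
    m=np.zeros(Z.shape,bool); m[163:252,u0:u1]=1
    m&=(Z>0.038)&(hsv[...,1]>70)
    v,u=np.nonzero(m); p=W[m]; print(n,m.sum(),'x',np.percentile(p[:,0],[0,2,50,98,100]),'y',np.percentile(p[:,1],[0,2,50,98,100]),v.min(),v.max())
    for a in range(v.min(),v.max(),5):
        q=W[a][m[a]]; q=q[:,:]; print(a,round(np.median(q[:,0]),4),round(q[:,1].min(),4),round(q[:,1].max(),4),round((q[:,1].min()+q[:,1].max())/2,4),round(np.nanmedian(q[:,2]),3))
m=np.zeros(Z.shape,bool); m[138:170,262:318]=1; m&=(Z>.055)&(hsv[...,1]<90)
p=W[m][:,:2].astype(np.float32);print('brush',cv2.minAreaRect(p))
for n,pts,z in [('tray',[(385,190),(445,183),(452,232),(389,237)],.16),('mat',[(97,171),(183,168),(185,267),(93,271)],.006)]:
    q=np.array([ray(s,*a,z) for a in pts]);print(n,q.mean(0),q[:,:2].tolist())
for a,u,v in[('A',270.4,212.8),('B',308,211.1)]: print(a,ray(s,u,v,.069))
E
```

```text
liner 0.022842110935026305
liner2 0.02311363786384213
liner3 0.022521312897761048
mat 0.005913171257707406
mat2 0.0048243595327048805
bench -0.001471278478208271
bench2 4.01720120155602e-05
bench3 0.00034564665076475265
tray 0.14914243848979747
top 0.14476600572594056
panel 0.07933469961596096
brush 0.06797128287448184
[array([ 22,  90, 159], dtype=uint8), array([ 35,  49, 165], dtype=uint8), array([ 47,  11, 164], dtype=uint8), array([111,  27, 130], dtype=uint8), array([110,  30, 129], dtype=uint8)]
A 909 x [0.4155 0.4194 0.5556 0.6185 0.6252] y [0.0039 0.006  0.0277 0.0594 0.063 ] 168 247
168 0.6249 0.0223 0.0322 0.0272 0.04
173 0.6099 0.0117 0.0477 0.0297 0.048
178 0.5948 0.0066 0.0549 0.0308 0.055
183 0.5805 0.0039 0.063 0.0335 0.061
188 0.566 0.0067 0.0629 0.0348 0.067
193 0.5528 0.009 0.0595 0.0343 0.068
198 0.541 0.0117 0.0576 0.0347 0.064
203 0.5297 0.0162 0.0493 0.0327 0.055
208 0.514 0.0202 0.0202 0.0202 0.069
213 0.5015 0.0204 0.0204 0.0204 0.067
218 0.4894 0.0182 0.0182 0.0182 0.063
223 0.4759 0.0179 0.0179 0.0179 0.067
228 0.4629 0.0113 0.0436 0.0274 0.07
233 0.4504 0.0039 0.0487 0.0263 0.067
238 0.4384 0.004 0.0463 0.0252 0.062
243 0.4257 0.0069 0.0437 0.0253 0.064
B 909 x [0.4188 0.4224 0.5593 0.6212 0.6296] y [-0.0902 -0.0866 -0.0596 -0.0325 -0.0271] 166 246
166 0.6296 -0.0455 -0.0455 -0.0455 0.039
171 0.6142 -0.0689 -0.0325 -0.0507 0.048
176 0.5992 -0.0791 -0.0302 -0.0547 0.055
181 0.5843 -0.0868 -0.0271 -0.0569 0.062
186 0.5707 -0.0866 -0.03 -0.0583 0.064
191 0.5569 -0.0864 -0.0351 -0.0607 0.069
196 0.5442 -0.0837 -0.0402 -0.0619 0.067
201 0.5337 -0.0784 -0.0452 -0.0618 0.053
  return _methods._mean(a, axis=axis, dtype=dtype,
  ret = ret.dtype.type(ret / rcount)
Traceback (most recent call last):
ValueError: zero-size array to reduction operation minimum which has no identity
```

```bash
python3 - <<'E'
from h import *
s=load('top0');W=cloud(s);np.set_printoptions(precision=4,suppress=True)
hsv=cv2.cvtColor(s['color'],cv2.COLOR_BGR2HSV)
Z=W[...,2]
for n,(u0,u1) in dict(A=(256,288),B=(291,322)).items():
  for a in range(203,226,3):
    r=W[a,u0:u1]; k=r[:,2]>.05; q=r[k]; uu=np.nonzero(k)[0]+u0
    print(n,a,np.median(q[:,0]).round(4),q[:,1].min().round(4),q[:,1].max().round(4),(q[:,1].min()/2+q[:,1].max()/2).round(4),uu.min(),uu.max())
m=np.zeros(Z.shape,bool); m[138:166,265:316]=1; m&=(Z>.055)
p=W[m][:,:2].astype(np.float32);print('brush',cv2.minAreaRect(p))
for n,pts,z in [('tray',[(385,190),(445,183),(452,232),(389,237)],.16),('mat',[(97,171),(183,168),(185,267),(93,271)],.006)]:
    q=np.array([ray(s,*a,z) for a in pts]);print(n,q.mean(0),q[:,:2].tolist())
for a,u,v in[('A',270.4,212.8),('B',308,211.1)]: print(a,ray(s,u,v,.069))
E
```

```text
A 203 0.5268 0.0162 0.0493 0.0327 263 276
A 206 0.5195 0.019 0.0455 0.0323 264 275
A 209 0.5113 0.0182 0.0457 0.032 264 275
A 212 0.5039 0.0178 0.046 0.0319 264 275
A 215 0.4961 0.0176 0.043 0.0303 265 275
A 218 0.4887 0.0182 0.0431 0.0306 265 275
A 221 0.4811 0.0164 0.043 0.0297 265 276
A 224 0.4734 0.0157 0.0442 0.0299 265 276
B 203 0.526 -0.0759 -0.0506 -0.0633 302 312
B 206 0.5181 -0.0758 -0.0505 -0.0632 302 312
B 209 0.5102 -0.0758 -0.0504 -0.0631 302 312
B 212 0.503 -0.0757 -0.0501 -0.0629 302 312
B 215 0.495 -0.0781 -0.0529 -0.0655 303 313
B 218 0.4873 -0.078 -0.0529 -0.0654 303 313
B 221 0.4797 -0.0779 -0.0528 -0.0654 303 313
B 224 0.4719 -0.0803 -0.0526 -0.0664 303 314
brush ((0.6596927046775818, -0.02104860544204712), (0.04419192299246788, 0.10351871699094772), 1.2318599224090576)
tray [ 0.4874 -0.325   0.16  ] [[0.537099665098772, -0.24937456618361942], [0.5521617756626395, -0.39180490951447716], [0.4350895831211886, -0.4032296365911859], [0.42522555468195583, -0.25552903796011106]]
mat [0.5014 0.38   0.006 ] [[0.6315313912460516, 0.4969006446951172], [0.6368545286398244, 0.26791830395400784], [0.3721617727314791, 0.257917816360426], [0.36488390125722875, 0.4972013638268531]]
A [0.5017 0.0293 0.069 ]
B [ 0.5049 -0.0656  0.069 ]
```

send_rows(
  commands=[
    [0.4, [0.09, -0.17, 0.01], [0, 0, 0.0043]],
    [0.4, [0.09, -0.17, 0.01], [0, 0, 0.0043]],
    [0.4, [0.09, -0.17, 0.01], [0, 0, 0.0043]],
    [0.4, [0.09, -0.17, 0.01], [0, 0, 0.0043]],
    [0.4, [0.09, -0.17, 0.01], [0, 0, 0.0043]],
    [0.4, [0.09, -0.17, 0.01], [0, 0, 0.0043]],
    [0.4, [0.09, -0.17, 0.01], [0, 0, 0.0043]],
    [0.4, [0.09, -0.17, 0], [0, 0, 0.0043]],
    [0.4, [0.09, -0.17, 0], [0, 0, 0.0043]],
    [0.4, [0.09, -0.17, 0], [0, 0, 0.0043]],
    [0.4, [0.09, -0.17, 0], [0, 0, 0.0043]],
    [0.4, [0.09, -0.17, 0], [0, 0, 0.0043]],
  ],
)

```text
clock: 1.35
tool_pos: [0.4435, 0.1251, 0.2398]
orientation: [-179.8, -0.3, -84.8]
force: [1.3, 0.5, 0.2]
opening: 0.0528
```

send_rows(
  commands=[
    [0.4, [0.077, -0.125, 0], [0, 0, 0]],
    [0.4, [0.077, -0.125, 0], [0, 0, 0]],
    [0.4, [0.077, -0.125, 0], [0, 0, 0]],
    [0.4, [0, 0, 0], [0, 0, 0]],
    [0.4, [0, 0, 0], [0, 0, 0]],
    [0.4, [0, 0, 0], [0, 0, 0]],
  ],
)

```text
clock: 1.95
tool_pos: [0.5032, 0.0212, 0.2391]
orientation: [-179.9, -0.3, -85.2]
force: [-0.2, 0.1, 0.6]
opening: 0.0525
```

```bash
python3 - <<'E'
from h import *
s=shot('wrist','w1');print(sensors.get_obs()['tool_pos'],sensors.get_obs()['orientation'],s['xyz'],s['attitude'])
E
```

```text
[0.50312888 0.02148641 0.23911208] [-179.89077415   -0.27887702  -85.21702211] [0.5749771  0.02794397 0.39747075] [164.55816167  -0.26369089 -85.26394285]
```

View pics/w1.png

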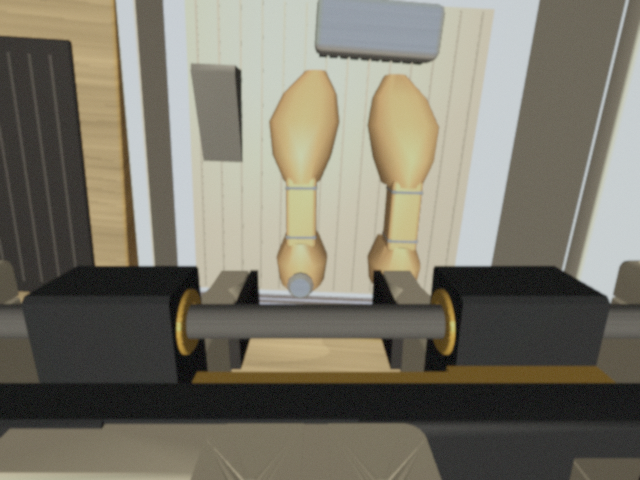

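```bash
python3 - <<'E'
from h import *
np.set_printoptions(precision=4,suppress=True)
s=load('w1');W=cloud(s)
im=s['color'][50:300,240:470]; cv2.imwrite('pics/c2.png',cv2.resize(im,None,fx=2.4,fy=2.4,interpolation=cv2.INTER_CUBIC))
for n,u,v in [('A1',301.5,188),('A2',300.5,238),('B1',406.5,192),('B2',402.5,241)]: print(n,ray(s,u,v,.069),W[int(v)+4,int(u)])
for n,u0,u1 in [('A',275,325),('B',380,430)]:
  for v in range(194,240,8):
    r=W[v,u0:u1];q=r[r[:,2]>.05];print(n,v,q[:,0].mean().round(4),q[:,1].min().round(4),q[:,1].max().round(4),((q[:,1].min()+q[:,1].max())/2).round(4),np.median(q[:,2]).round(4))
m=W[0:70,300:460];m=m[m[...,2]>.055];print(cv2.minAreaRect(m[:,:2].astype(np.float32)),m[:,2].mean())
E
```

```text
A1 [0.5235 0.0346 0.069 ] [0.5202 0.0348 0.0709]
A2 [0.4769 0.0321 0.069 ] [0.4726 0.0323 0.0679]
B1 [ 0.5277 -0.0598  0.069 ] [ 0.524  -0.0599  0.0688]
B2 [ 0.4817 -0.0629  0.069 ] [ 0.4783 -0.0625  0.0707]
A 194 0.5181 0.0211 0.0483 0.0347 0.0691
A 202 0.5108 0.0205 0.0479 0.0342 0.0692
A 210 0.5034 0.0199 0.0473 0.0336 0.0691
A 218 0.496 0.0202 0.0469 0.0336 0.0695
A 226 0.4883 0.0206 0.0465 0.0335 0.0692
A 234 0.4807 0.0178 0.0459 0.0318 0.0693
B 194 0.5256 -0.0742 -0.047 -0.0606 0.0688
B 202 0.5182 -0.0734 -0.047 -0.0602 0.0689
B 210 0.5109 -0.0739 -0.0477 -0.0608 0.0693
B 218 0.5033 -0.0759 -0.0481 -0.062 0.0689
B 226 0.4958 -0.0759 -0.0483 -0.0621 0.069
B 234 0.4881 -0.0755 -0.0487 -0.0621 0.069
((0.6584826111793518, -0.018926460295915604), (0.04251386225223541, 0.10405854880809784), 0.8326209783554077) 0.06826285137833563
```

View pics/c2.png

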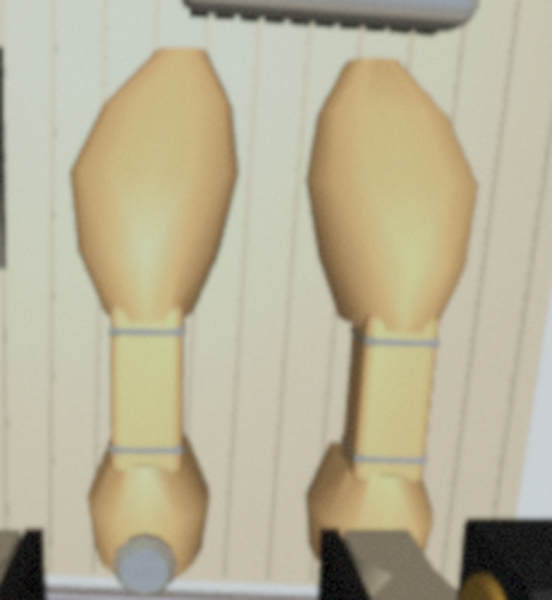

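send_rows(
  commands=[
    [0.4, [-0.012, 0.047, 0], [0, 0, -0.005]],
    [0.4, [0, 0, -0.15], [0, 0, 0]],
    [0.4, [0, 0, -0.15], [0, 0, 0]],
    [0.4, [0, 0, -0.15], [0, 0, 0]],
    [0.4, [0, 0, -0.05], [0, 0, 0]],
    [0.4, [0, 0, 0], [0, 0, 0]],
    [0.4, [0, 0, 0], [0, 0, 0]],
  ],
)

```text
clock: 2.7
tool_pos: [0.4986, 0.0411, 0.1134]
orientation: [-179.5, -0.1, -86.4]
force: [-0.1, -0.6, 0.1]
opening: 0.0521
```

send_rows(
  commands=[
    [0.4, [0.004, -0.03, 0], [0, 0, -0.001]],
    [0.4, [0, 0, 0], [0, 0, 0]],
    [0.4, [0, 0, 0], [0, 0, 0]],
  ],
)

```text
clock: 3.0
tool_pos: [0.5012, 0.0345, 0.1164]
orientation: [-179.2, -0.0, -86.6]
force: [0.3, -0.4, -0.7]
opening: 0.0523
```

send_rows(
  commands=[
    [0.4, [0, -0.005, -0.12], [0, 0.0022, 0]],
    [0.4, [0, 0, -0.12], [0, 0, 0]],
    [0.4, [0, 0, -0.05], [0, 0, 0]],
    [0.4, [0, 0, 0], [0, 0, 0]],
    [0.4, [0, 0, 0], [0, 0, 0]],
  ],
)

```text
clock: 3.5
tool_pos: [0.5049, 0.0339, 0.0464]
orientation: [-179.5, 0.2, -86.7]
force: [-0.2, -0.3, 0.7]
opening: 0.0524
```

send_rows(
  commands=[
    [0.4, [-0.018, 0, -0.04], [0, 0.001, 0]],
    [0.4, [0, 0, 0], [0, 0, 0]],
    [0.4, [0, 0, 0], [0, 0, 0]],
  ],
)

```text
clock: 3.8
tool_pos: [0.5015, 0.0344, 0.038]
orientation: [-179.7, 0.3, -86.7]
force: [1.4, 0.7, 0.5]
opening: 0.0526
```

```bash
python3 - <<'E'
from h import *
s=shot('wrist','w2');print(sensors.get_obs())
E
```

```text
{'clock': 3.85, 'joint_pos': array([ 26.24316442,  16.41408961, -34.42808426,  -0.22678211,
       -38.75559711,  67.22954945]), 'qvel': array([-0.07885495, -0.04444527, -0.0407667 , -0.12082073, -0.03532575,
        0.08705106]), 'tau': array([ 1.80497911e-02, -4.29746926e+01,  1.99864393e+01,  4.72741887e+00,
        1.57902231e-01,  2.94358442e-04]), 'tool_pos': array([0.50129507, 0.03434142, 0.03789176]), 'orientation': array([-179.68474618,    0.28763547,  -86.70284657]), 'force': array([ 0.55248665, -0.52191088, -0.42180497]), 'moment': array([-0.05372514, -0.00477733,  0.0157702 ]), 'opening': 0.052613452999782526}
```

View pics/w2.png

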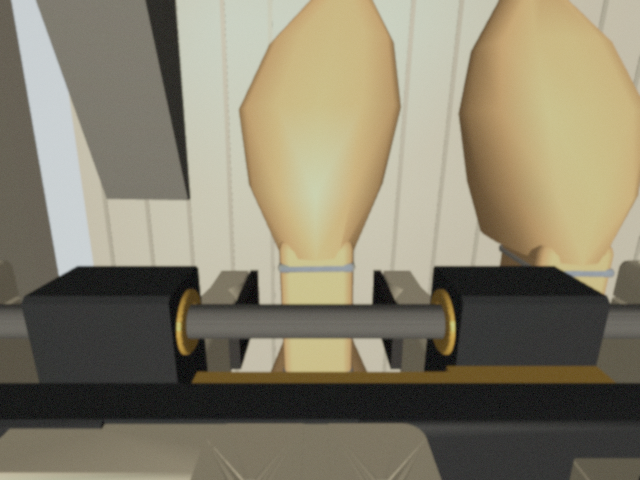

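send_rows(
  commands=[
    [1, [0, 0, 0], [0, 0, 0]],
    [1, [0, 0, 0], [0, 0, 0]],
    [1, [0, 0, 0], [0, 0, 0]],
    [1, [0, 0, 0], [0, 0, 0]],
    [1, [0, 0, 0], [0, 0, 0]],
    [1, [0, 0, 0], [0, 0, 0]],
  ],
)

```text
clock: 4.45
tool_pos: [0.5019, 0.0346, 0.0389]
orientation: [-179.6, 0.3, -86.7]
force: [0.2, 0.4, -0.3]
opening: 0.0279
```

send_rows(
  commands=[
    [1, [0, 0, 0.08], [0, 0, 0]],
    [1, [0, 0, 0.15], [0, 0, 0]],
    [1, [0, 0, 0.15], [0, 0, 0]],
    [1, [0, 0, 0.15], [0, 0, 0]],
    [1, [0, 0, 0.1], [0, 0, 0]],
    [1, [0, 0, 0], [0, 0, 0]],
    [1, [0, 0, 0], [0, 0, 0]],
  ],
)

```text
clock: 5.15
tool_pos: [0.4975, 0.0331, 0.1996]
orientation: [180.0, 0.2, -86.8]
force: [-0.5, 0.4, -2.3]
opening: 0.028
```

send_rows(
  commands=[
    [1, [0.003, 0.08, 0], [0, 0, 0]],
    [1, [0, 0.16, 0], [0, 0, 0]],
    [1, [0, 0.16, 0], [0, 0, 0]],
    [1, [0, 0.16, 0], [0, 0, 0]],
    [1, [0, 0.16, 0], [0, 0, 0]],
    [1, [0, 0.16, 0], [0, 0, 0]],
    [1, [0, 0.16, 0], [0, 0, 0]],
    [1, [0, 0.16, 0], [0, 0, 0]],
    [1, [0, 0.16, 0], [0, 0, 0]],
    [1, [0, 0.12, 0], [0, 0, 0]],
    [1, [0, 0.05, 0], [0, 0, 0]],
    [1, [0, 0, 0], [0, 0, 0]],
  ],
)

```text
clock: 6.35
tool_pos: [0.487, 0.4244, 0.1764]
orientation: [178.5, -0.9, -87.1]
force: [0.4, -0.8, -2.5]
opening: 0.0276
```

send_rows(
  commands=[
    [1, [0.03, 0, 0], [0.002, -0.004, -0.001]],
    [1, [0, 0, 0], [0, 0, 0]],
    [1, [0, 0, 0], [0, 0, 0]],
  ],
)

```text
clock: 6.65
tool_pos: [0.4932, 0.4212, 0.1722]
orientation: [179.7, -0.6, -87.5]
force: [0.8, 0.5, -1.6]
opening: 0.028
```

```bash
python3 - <<'E'
from h import *
s=shot('top','t1');print(sensors.get_obs()['tool_pos'],sensors.get_obs()['orientation'])
E
```

```text
[0.49321872 0.42115661 0.17230522] [179.6956373   -0.56997299 -87.51486515]
```

View pics/t1.png

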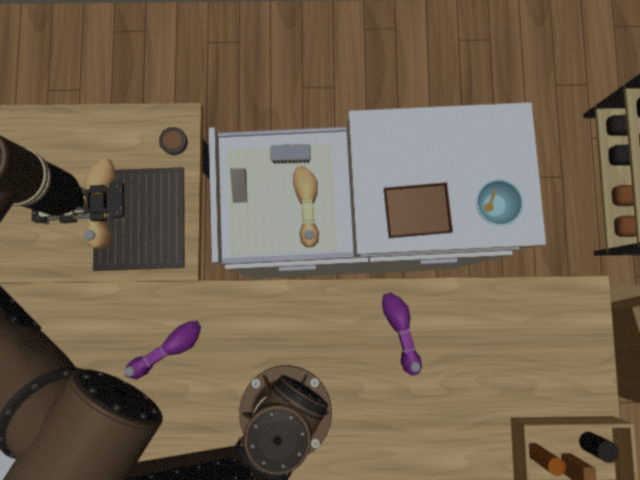

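send_rows(
  commands=[
    [1, [0.01, 0.01, -0.1], [0, 0, 0]],
    [1, [0, 0, -0.14], [0, 0, 0]],
    [1, [0, 0, -0.14], [0, 0, 0]],
    [1, [0, 0, -0.1], [0, 0, 0]],
    [1, [0, 0, 0], [0, 0, 0]],
    [1, [0, 0, 0], [0, 0, 0]],
  ],
)

```text
clock: 7.3
tool_pos: [0.4972, 0.4212, 0.0525]
orientation: [179.8, -0.4, -87.7]
force: [0.8, 0.2, -1.6]
opening: 0.0278
```

send_rows(
  commands=[
    [1, [0, 0, -0.08], [0.001, -0.0005, 0]],
    [1, [0, 0, -0.03], [0, 0, 0]],
    [1, [0, 0, 0], [0, 0, 0]],
    [1, [0, 0, 0], [0, 0, 0]],
  ],
)

```text
clock: 7.7
tool_pos: [0.4999, 0.4237, 0.0311]
orientation: [-179.7, 0.3, -87.7]
force: [-0.0, 0.5, -2.7]
opening: 0.0282
```

send_rows(
  commands=[
    [1, [0, 0, -0.025], [0, 0, 0]],
    [1, [0, 0, -0.008], [0, 0, 0]],
    [1, [0, 0, 0], [0, 0, 0]],
    [1, [0, 0, 0], [0, 0, 0]],
  ],
)

```text
clock: 8.1
tool_pos: [0.501, 0.4251, 0.0253]
orientation: [-179.5, 0.5, -87.6]
force: [0.2, 0.9, -2.2]
opening: 0.0279
```

send_rows(
  commands=[
    [1, [0, 0, -0.012], [0, 0.001, 0]],
    [1, [0, 0, -0.006], [0, 0, 0]],
    [1, [0, 0, 0], [0, 0, 0]],
    [1, [0, 0, 0], [0, 0, 0]],
  ],
)

```text
clock: 8.5
tool_pos: [0.5013, 0.4256, 0.0223]
orientation: [-179.9, 0.5, -87.6]
force: [-0.8, -0.3, -0.8]
opening: 0.0278
```

send_rows(
  commands=[
    [1, [0, 0, -0.006], [0, 0, 0]],
    [1, [0, 0, 0], [0, 0, 0]],
    [1, [0, 0, 0], [0, 0, 0]],
  ],
)

```text
clock: 8.8
tool_pos: [0.5015, 0.4259, 0.0222]
orientation: [-179.8, 0.5, -87.5]
force: [-0.8, 1.2, -1.8]
opening: 0.0276
```

send_rows(
  commands=[
    [1, [0, 0, -0.012], [0, 0, 0]],
    [1, [0, 0, 0], [0, 0, 0]],
    [1, [0, 0, 0], [0, 0, 0]],
  ],
)

```text
clock: 9.1
tool_pos: [0.5019, 0.4266, 0.0224]
orientation: [-179.8, 0.6, -87.4]
force: [-0.3, 1.0, -2.0]
opening: 0.028
```

send_rows(
  commands=[
    [1, [0, 0, -0.012], [0, 0, 0]],
    [1, [0, 0, -0.012], [0, 0, 0]],
    [1, [0, 0, -0.008], [0, 0, 0]],
  ],
)

```text
clock: 9.4
tool_pos: [0.5021, 0.4269, 0.0217]
orientation: [-179.6, 0.6, -87.2]
force: [-4.8, -2.3, 12.4]
opening: 0.0278
```

Contact (12 N). Release.

send_rows(
  commands=[
    [0.3, [0, 0, 0], [0, 0, 0]],
    [0.3, [0, 0, 0], [0, 0, 0]],
    [0.3, [0, 0, 0], [0, 0, 0]],
    [0.3, [0, 0, 0], [0, 0, 0]],
  ],
)

```text
clock: 9.8
tool_pos: [0.5024, 0.4271, 0.0211]
orientation: [-179.6, 0.6, -87.3]
force: [-0.8, 0.0, -0.1]
opening: 0.0541
```

send_rows(
  commands=[
    [0.4, [0, 0, 0.1], [0, 0, 0]],
    [0.4, [0, 0, 0.16], [0, 0, 0]],
    [0.4, [0, 0, 0.16], [0, 0, 0]],
    [0.4, [0, 0, 0.16], [0, 0, 0]],
    [0.4, [0, -0.15, 0.04], [0, 0, 0]],
    [0.4, [0, -0.19, 0], [0, 0, 0]],
    [0.4, [0, -0.19, 0], [0, 0, 0]],
    [0.4, [0, -0.19, 0], [0, 0, 0]],
    [0.4, [0, -0.19, 0], [0, 0, 0]],
    [0.4, [0, -0.19, 0], [0, 0, 0]],
    [0.4, [0, -0.19, 0], [0, 0, 0]],
    [0.4, [0, -0.19, 0], [0, 0, 0]],
  ],
)

```text
clock: 11.0
tool_pos: [0.4999, 0.048, 0.1758]
orientation: [-179.7, 0.3, -86.8]
force: [1.5, -0.7, 0.1]
opening: 0.0529
```

send_rows(
  commands=[
    [0.4, [0.006, -0.18, 0], [0, 0, 0]],
    [0.4, [0.006, -0.15, 0], [0, 0, 0]],
    [0.4, [0.006, -0.09, 0], [0, 0, 0]],
    [0.4, [0, 0, 0], [0, 0, 0]],
    [0.4, [0, 0, 0], [0, 0, 0]],
  ],
)

```text
clock: 11.5
tool_pos: [0.5025, -0.0669, 0.175]
orientation: [-179.8, 0.3, -87.2]
force: [0.3, -0.0, -0.0]
opening: 0.0523
```

```bash
python3 - <<'E'
from h import *
s=shot('wrist','w3');W=cloud(s);o=sensors.get_obs();print(o['tool_pos'],o['orientation'],o['joint_pos'])
for v in range(190,262,10):
    r=W[v,240:400];k=(r[:,2]>.05);q=r[k];
    if len(q): print(v,q[:,0].mean().round(4),q[:,1].min().round(4),q[:,1].max().round(4),((q[:,1].min()+q[:,1].max())/2).round(4))
E
```

```text
[ 0.50248788 -0.0665029   0.17494532] [-179.76310722    0.28898356  -87.19461429] [ 14.50611258   6.97559625 -24.51707206  -0.27637708 -58.21705186
  78.44364938]
190 0.5323 -0.074 -0.0469 -0.0604
200 0.5249 -0.0744 -0.0472 -0.0608
210 0.5175 -0.0748 -0.0475 -0.0611
220 0.51 -0.0753 -0.0486 -0.0619
230 0.5023 -0.0757 -0.0487 -0.0622
240 0.4946 -0.0761 -0.0489 -0.0625
250 0.4868 -0.0766 -0.0492 -0.0629
260 0.478 -0.0802 -0.047 -0.0636
```

View pics/w3.png

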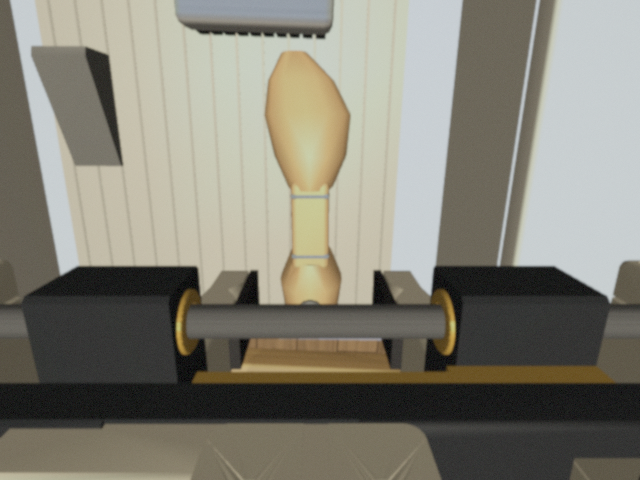

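send_rows(
  commands=[
    [0.4, [0.008, 0.016, -0.12], [0, 0, 0]],
    [0.4, [0, 0, -0.14], [0, 0, 0]],
    [0.4, [0, 0, -0.1], [0, 0, 0]],
    [0.4, [0, 0, -0.03], [0, 0, 0]],
    [0.4, [0, 0, 0], [0, 0, 0]],
    [0.4, [0, 0, 0], [0, 0, 0]],
  ],
)

```text
clock: 12.15
tool_pos: [0.5068, -0.0574, 0.0766]
orientation: [-179.5, 0.3, -86.8]
force: [0.2, 0.3, 0.7]
opening: 0.0522
```

send_rows(
  commands=[
    [0.4, [-0.008, -0.016, -0.08], [0, 0.001, 0]],
    [0.4, [-0.002, 0, -0.05], [0, 0, -0.0005]],
    [0.4, [0, 0, 0], [0, 0, 0]],
    [0.4, [0, 0, 0], [0, 0, 0]],
  ],
)

```text
clock: 12.55
tool_pos: [0.5089, -0.0597, 0.0491]
orientation: [-179.3, 0.4, -86.8]
force: [0.1, 0.2, 0.6]
opening: 0.0526
```

send_rows(
  commands=[
    [0.4, [-0.014, -0.008, -0.025], [0, 0.002, 0]],
    [0.4, [-0.006, -0.002, -0.015], [0, 0, 0]],
    [0.4, [0, 0, 0], [0, 0, 0]],
    [0.4, [0, 0, 0], [0, 0, 0]],
  ],
)

```text
clock: 12.95
tool_pos: [0.5053, -0.0619, 0.0412]
orientation: [-179.8, 0.5, -86.8]
force: [0.1, -0.2, -0.6]
opening: 0.0526
```

send_rows(
  commands=[
    [0.4, [0, 0, -0.016], [0, 0, 0]],
    [0.4, [0, 0, 0], [0, 0, 0]],
    [0.4, [0, 0, 0], [0, 0, 0]],
    [1, [0, 0, 0], [0, 0, 0]],
    [1, [0, 0, 0], [0, 0, 0]],
    [1, [0, 0, 0], [0, 0, 0]],
    [1, [0, 0, 0], [0, 0, 0]],
    [1, [0, 0, 0], [0, 0, 0]],
  ],
)

```text
clock: 13.75
tool_pos: [0.5055, -0.062, 0.0372]
orientation: [-179.8, 0.5, -86.8]
force: [0.2, 0.0, -0.9]
opening: 0.0275
```

send_rows(
  commands=[
    [1, [0, 0, 0.08], [0, 0, 0]],
    [1, [0, 0, 0.16], [0, 0, 0]],
    [1, [0, 0, 0.16], [0, 0, 0]],
    [1, [0, 0, 0.16], [0, 0, 0]],
    [1, [0, 0.04, 0.12], [0, 0, 0]],
    [1, [0, 0.12, 0.02], [0, 0, 0]],
    [1, [0, 0.16, 0.02], [0, 0, 0]],
    [1, [0, 0.16, 0.01], [0, 0, 0]],
    [1, [0, 0.16, 0.01], [0, 0, 0]],
    [1, [0, 0.16, 0.01], [0, 0, 0]],
    [1, [0, 0.16, 0.01], [0, 0, 0]],
    [1, [0, 0.16, 0.01], [0, 0, 0]],
  ],
)

```text
clock: 14.95
tool_pos: [0.4959, 0.2228, 0.2333]
orientation: [179.5, 0.5, -87.4]
force: [1.5, -0.3, -2.7]
opening: 0.0279
```

send_rows(
  commands=[
    [1, [0.01, 0.15, 0], [0, 0, 0]],
    [1, [0.01, 0.12, 0], [0, 0, 0]],
    [1, [0.01, 0.08, 0], [0, -0.0015, 0]],
    [1, [0, 0, 0], [0, 0, 0]],
    [1, [0, 0, 0], [0, 0, 0]],
  ],
)

```text
clock: 15.45
tool_pos: [0.5007, 0.3178, 0.23]
orientation: [179.8, 0.4, -87.1]
force: [0.2, 0.3, -2.8]
opening: 0.0282
```

send_rows(
  commands=[
    [1, [0, 0.05, -0.05], [0, 0, 0]],
    [1, [0, 0, -0.14], [0, 0, 0]],
    [1, [0, 0, -0.16], [0, 0, 0]],
    [1, [0, 0, -0.16], [0, 0, 0]],
    [1, [0, 0, -0.12], [0, 0, 0]],
    [1, [0, 0, -0.04], [0, 0, 0]],
    [1, [0, 0, 0], [0, 0, 0]],
    [1, [0, 0, 0], [0, 0, 0]],
  ],
)

```text
clock: 16.25
tool_pos: [0.501, 0.3261, 0.0568]
orientation: [180.0, 0.5, -87.5]
force: [0.7, 0.8, -2.4]
opening: 0.0279
```

send_rows(
  commands=[
    [1, [0, 0.012, -0.06], [0, 0, 0]],
    [1, [0, 0, -0.05], [0, 0, 0]],
    [1, [0, 0, -0.02], [0, 0, 0]],
    [1, [0, 0, 0], [0, 0, 0]],
    [1, [0, 0, 0], [0, 0, 0]],
  ],
)

```text
clock: 16.75
tool_pos: [0.5031, 0.3316, 0.0258]
orientation: [-179.7, 0.8, -87.5]
force: [-0.2, -0.1, -2.0]
opening: 0.0279
```

send_rows(
  commands=[
    [1, [0, 0, -0.015], [-0.002, 0, 0]],
    [1, [0, 0, -0.012], [0, 0, 0]],
    [1, [0, 0, -0.012], [0, 0, 0]],
    [1, [0, 0, -0.01], [0, 0, 0]],
  ],
)

```text
clock: 17.15
tool_pos: [0.5041, 0.3321, 0.0196]
orientation: [-179.6, 0.0, -87.4]
force: [-8.6, -3.1, 19.4]
opening: 0.0279
```

send_rows(
  commands=[
    [0.3, [0, 0, 0], [0, 0, 0]],
    [0.3, [0, 0, 0], [0, 0, 0]],
    [0.3, [0, 0, 0], [0, 0, 0]],
    [0.3, [0, 0, 0], [0, 0, 0]],
    [0.3, [0, 0, 0], [0, 0, 0]],
  ],
)

```text
clock: 17.65
tool_pos: [0.5053, 0.3337, 0.0217]
orientation: [-179.4, 0.2, -87.3]
force: [-0.2, 0.7, -0.4]
opening: 0.0593
```

send_rows(
  commands=[
    [0.3, [0, 0, 0.1], [0, 0, 0]],
    [0.3, [0, 0, 0.16], [0, 0, 0]],
    [0.3, [0, 0, 0.16], [0, 0, 0]],
    [0.3, [0, 0, 0.16], [0, 0, 0]],
    [0.3, [0, -0.05, 0.16], [0, 0, -0.02]],
    [0.3, [0.04, -0.12, 0], [0, 0, -0.0235]],
    [0.3, [0.07, -0.16, 0], [0, 0, -0.0235]],
    [0.3, [0.07, -0.16, 0], [0, 0, -0.0235]],
    [0.3, [0.07, -0.16, 0], [0, 0, -0.0235]],
    [0.3, [0.07, -0.16, 0], [0, 0, -0.0235]],
    [0.3, [0.07, -0.16, 0], [0, 0, -0.0235]],
    [0.3, [0.07, -0.16, 0], [0, 0, -0.0235]],
  ],
)

```text
clock: 18.85
tool_pos: [0.6208, 0.0441, 0.2127]
orientation: [-179.6, 0.3, -154.9]
force: [1.7, 0.9, -0.6]
opening: 0.0614
```

send_rows(
  commands=[
    [0.3, [0.06, -0.12, 0], [0, 0, -0.0235]],
    [0.3, [0.04, -0.08, 0], [0, 0, -0.0235]],
    [0.3, [0.02, -0.02, 0], [0, 0, -0.018]],
    [0.3, [0, 0, 0], [0, 0, 0]],
    [0.3, [0, 0, 0], [0, 0, 0]],
  ],
)

```text
clock: 19.35
tool_pos: [0.6525, -0.0199, 0.21]
orientation: [-179.5, 0.0, -179.2]
force: [0.2, 0.4, 0.2]
opening: 0.0612
```

```bash
cat > look.py <<'E'
from h import *
import sys
s=shot('wrist',sys.argv[1]);o=sensors.get_obs();print(o['tool_pos'],o['orientation'],o['joint_pos'].round(1),o['force'])
shot('top',sys.argv[1]+'t')
E
python3 look.py w4
python3 - <<'E'
from h import *
s=load('w4t');W=cloud(s)
E
```

```text
[ 0.652386   -0.01958239  0.21002857] [-1.79552415e+02  5.06847180e-02 -1.79220280e+02] [ 15.6  19.   -4.    0.5 -67.1 -15. ] [ 0.12427946  0.37464153 -0.20608261]
```

View pics/w4.png

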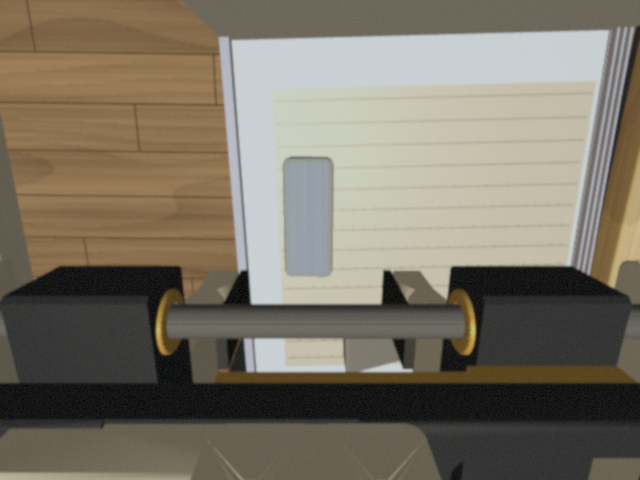

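View pics/w4t.png

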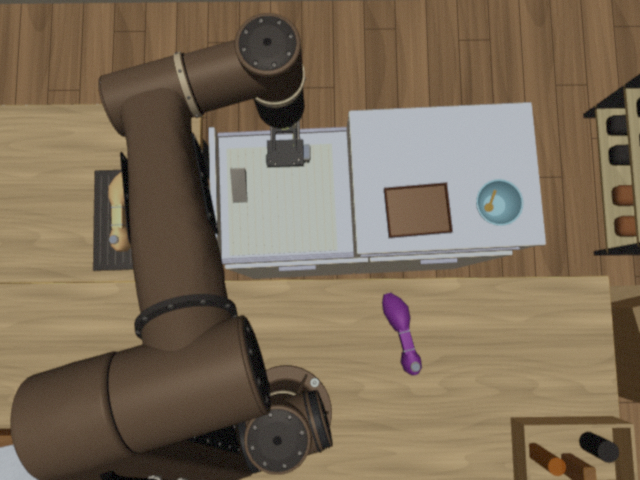

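```bash
python3 - <<'E'
from h import *
s=load('w4');W=cloud(s);w=W[145:290,270:350]; m=w[...,2]>.055;p=w[m]
print(cv2.minAreaRect(p[:,:2].astype(np.float32)),np.median(p[:,2]),cv2.boxPoints(cv2.minAreaRect(p[:,:2].astype(np.float32))))
E
```

```text
((0.6589425802230835, -0.01919328048825264), (0.042074184864759445, 0.10234943777322769), 0.5938337445259094) 0.0689360618939564 [[ 0.63737625  0.03176066]
 [ 0.638437   -0.07058328]
 [ 0.6805089  -0.07014722]
 [ 0.6794482   0.03219672]]
```

send_rows(
  commands=[
    [0.3, [0.025, 0, -0.05], [0, 0, 0]],
    [0.3, [0, 0, -0.14], [0, 0, 0]],
    [0.3, [0, 0, -0.16], [0, 0, 0]],
    [0.3, [0, 0, -0.1], [0, 0, 0]],
    [0.3, [0, 0, -0.05], [0, 0, 0]],
    [0.3, [0, 0, 0], [0, 0, 0]],
    [0.3, [0, 0, 0], [0, 0, 0]],
  ],
)

```text
clock: 20.15
tool_pos: [0.6595, -0.0144, 0.0804]
orientation: [-179.6, 0.3, -178.3]
force: [0.3, -0.5, 0.8]
opening: 0.0612
```

send_rows(
  commands=[
    [0.3, [-0.004, -0.018, -0.08], [0, 0, -0.002]],
    [0.3, [-0.004, -0.004, -0.06], [0, 0, -0.001]],
    [0.3, [0, 0, -0.02], [0, 0, 0]],
    [0.3, [0, 0, 0], [0, 0, 0]],
    [0.3, [0, 0, 0], [0, 0, 0]],
  ],
)

```text
clock: 20.65
tool_pos: [0.6629, -0.0184, 0.0472]
orientation: [-179.7, 1.0, -179.2]
force: [0.4, -0.6, 0.5]
opening: 0.0614
```

send_rows(
  commands=[
    [0.3, [-0.016, 0, -0.03], [0, 0.0028, 0]],
    [0.3, [-0.004, 0, -0.012], [0, 0, 0]],
    [0.3, [0, 0, 0], [0, 0, 0]],
    [0.3, [0, 0, 0], [0, 0, 0]],
  ],
)

```text
clock: 21.05
tool_pos: [0.659, -0.0179, 0.0385]
orientation: [-179.7, 0.1, -179.2]
force: [-0.2, 0.2, 0.0]
opening: 0.0614
```

send_rows(
  commands=[
    [1, [0, -0.004, 0], [0, 0, 0]],
    [1, [0, 0, 0], [0, 0, 0]],
    [1, [0, 0, 0], [0, 0, 0]],
    [1, [0, 0, 0], [0, 0, 0]],
    [1, [0, 0, 0], [0, 0, 0]],
    [1, [0, 0, 0.04], [0, 0, 0]],
    [1, [0, 0, 0.12], [0, 0, 0]],
    [1, [0, 0, 0.16], [0, 0, 0]],
    [1, [0, 0, 0.16], [0, 0, 0]],
    [1, [0, 0, 0.16], [0, 0, 0]],
    [1, [0, 0, 0.16], [0, 0, 0]],
    [1, [0, 0, 0.1], [0, 0, 0]],
  ],
)

```text
clock: 22.25
tool_pos: [0.652, -0.0202, 0.2688]
orientation: [-179.7, -0.6, -179.3]
force: [0.4, 0.7, -2.6]
opening: 0.0419
```

send_rows(
  commands=[
    [1, [-0.04, -0.08, 0.01], [0, 0, 0]],
    [1, [-0.08, -0.15, 0.01], [0, 0, 0.002]],
    [1, [-0.08, -0.15, 0.01], [0, 0, 0.002]],
    [1, [-0.08, -0.15, 0], [0, 0, 0.002]],
    [1, [-0.08, -0.15, 0], [0, 0, 0.002]],
    [1, [-0.08, -0.15, 0], [0, 0, 0]],
    [1, [-0.08, -0.15, 0], [0, 0, 0]],
    [1, [-0.08, -0.13, 0], [0, 0, 0]],
    [1, [-0.05, -0.08, 0], [0, 0, 0]],
    [1, [-0.02, -0.02, 0], [0, 0, 0]],
    [1, [0, 0, 0], [0, 0, 0]],
    [1, [0, 0, 0], [0, 0, 0]],
  ],
)

```text
clock: 23.45
tool_pos: [0.4679, -0.3333, 0.2796]
orientation: [-180.0, -0.6, -176.3]
force: [-0.2, 0.1, -1.8]
opening: 0.0419
```

```bash
python3 look.py w5
python3 - <<'E'
from h import *
s=load('top0');c=s['color'][175:245,375:460];cv2.imwrite('pics/c3.png',cv2.resize(c,None,fx=8,fy=8,interpolation=cv2.INTER_CUBIC))
E
```

```text
[ 0.4680584  -0.3330799   0.27960807] [-179.97627066   -0.57269336 -176.25410236] [-15.8   9.6  -7.3   0.2 -73.6  19.5] [-0.49825645 -0.01815173 -1.87399758]
```

View pics/w5.png

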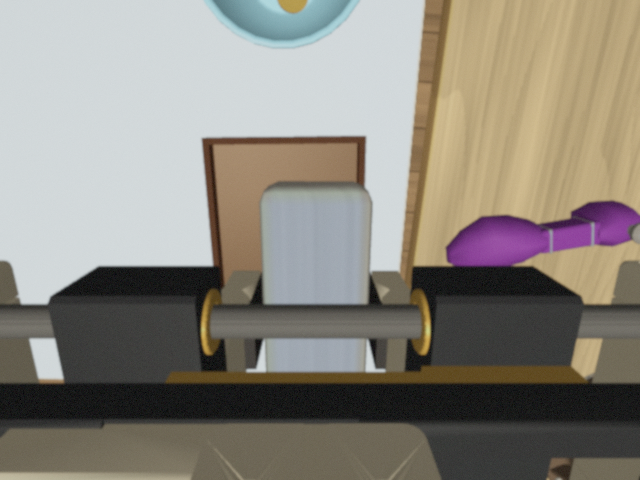

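View pics/c3.png

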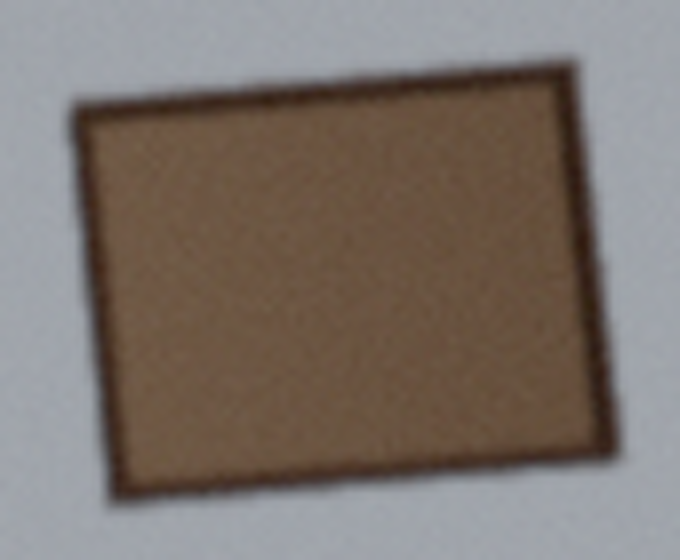

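```bash
python3 - <<'E'
from h import *
np.set_printoptions(precision=4,suppress=True)
s=load('top0')
q=np.array([ray(s,u/8+375,v/8+175,.1605) for u,v in [(73,105),(578,62),(620,458),(112,503)]]);print(q[:,:2],q.mean(0),cv2.minAreaRect(q[:,:2].astype(np.float32)))
s=load('w5')
for u,v in [(204,139),(365,137),(214,265)]: print(ray(s,u,v,.1605))
E
```

```text
[[ 0.5415 -0.2474]
 [ 0.5526 -0.397 ]
 [ 0.4344 -0.4042]
 [ 0.4231 -0.2554]] [ 0.4879 -0.326   0.1605] ((0.4878458082675934, -0.3262137770652771), (0.11868801712989807, 0.1507846862077713), 4.225718021392822)
[ 0.552  -0.3928  0.1605]
[ 0.435  -0.4017  0.1605]
[ 0.5456 -0.2953  0.1605]
```

send_rows(
  commands=[
    [1, [0.08, 0.03, -0.06], [0, -0.001, 0.001]],
    [1, [0, 0, -0.12], [0, 0, 0]],
    [1, [0, 0, -0.1], [0, 0, 0]],
    [1, [0, 0, 0], [0, 0, 0]],
    [1, [0, 0, 0], [0, 0, 0]],
  ],
)

```text
clock: 24.05
tool_pos: [0.493, -0.3212, 0.2094]
orientation: [-179.9, -0.0, -175.4]
force: [0.8, 0.5, -1.2]
opening: 0.0417
```

send_rows(
  commands=[
    [1, [-0.02, -0.016, -0.06], [0, 0, -0.001]],
    [1, [-0.004, -0.004, -0.06], [0, 0, 0]],
    [1, [0, 0, -0.02], [0, 0, 0]],
    [1, [0, 0, 0], [0, 0, 0]],
    [1, [0, 0, 0], [0, 0, 0]],
  ],
)

```text
clock: 24.55
tool_pos: [0.4915, -0.3264, 0.1809]
orientation: [-179.6, 0.4, -175.6]
force: [-0.6, -0.2, -1.7]
opening: 0.042
```

send_rows(
  commands=[
    [1, [-0.016, 0, -0.03], [0, 0.001, 0]],
    [1, [-0.006, 0, -0.02], [0, 0, 0]],
    [1, [0, 0, -0.01], [0, 0, 0]],
    [1, [0, 0, 0], [0, 0, 0]],
    [1, [0, 0, 0], [0, 0, 0]],
  ],
)

```text
clock: 25.05
tool_pos: [0.4865, -0.3266, 0.1668]
orientation: [-179.5, 0.2, -175.5]
force: [-0.6, 0.7, -1.5]
opening: 0.0419
```

send_rows(
  commands=[
    [1, [0, 0, -0.012], [0, 0, 0]],
    [1, [0, 0, -0.008], [0, 0, 0]],
    [1, [0, 0, -0.008], [0, 0, 0]],
  ],
)

```text
clock: 25.35
tool_pos: [0.487, -0.327, 0.1657]
orientation: [-179.4, 0.3, -175.4]
force: [-4.6, 5.3, 12.9]
opening: 0.0417
```

Contact at the expected height; release, rise.

send_rows(
  commands=[
    [0.35, [0, 0, 0], [0, 0, 0]],
    [0.35, [0, 0, 0], [0, 0, 0]],
    [0.35, [0, 0, 0], [0, 0, 0]],
    [0.35, [0, 0, 0], [0, 0, 0]],
    [0.35, [0, 0, 0.06], [0, 0, 0]],
    [0.35, [0, 0, 0.12], [0, 0, 0]],
    [0.35, [0, 0, 0.12], [0, 0, 0]],
    [0.35, [0, 0.05, 0.12], [0, 0, 0]],
    [0.35, [0, 0.12, 0], [0, 0, 0]],
    [0.35, [0, 0.12, 0], [0, 0, 0]],
    [0.35, [0, 0, 0], [0, 0, 0]],
    [0.35, [0, 0, 0], [0, 0, 0]],
  ],
)

```text
clock: 26.55
tool_pos: [0.4874, -0.2534, 0.2743]
orientation: [-179.3, 0.3, -175.5]
force: [-1.1, -0.7, -0.1]
opening: 0.0567
```

```bash
python3 look.py w6
python3 - <<'E'
from h import *
s=load('w6');W=cloud(s)
w=W[:300];m=(w[...,2]>.178)&(w[...,2]<.21)&(abs(w[...,0]-.487)<.07)&(abs(w[...,1]+.326)<.085);p=w[m]
print(m.sum(),cv2.minAreaRect(p[:,:2].astype(np.float32)),np.percentile(p[:,2],[5,50,95]))
E
```

```text
[ 0.48741365 -0.25365955  0.27432224] [-179.34148931    0.31605898 -175.56005887] [ -6.6   6.7 -11.7   0.6 -71.2  10.9] [-0.84983811 -0.42814158  0.01660551]
11105 ((0.48700225353240967, -0.32618388533592224), (0.042061157524585724, 0.10338462144136429), 4.515171527862549) [0.19288674 0.19592474 0.19724706]
```

View pics/w6.png

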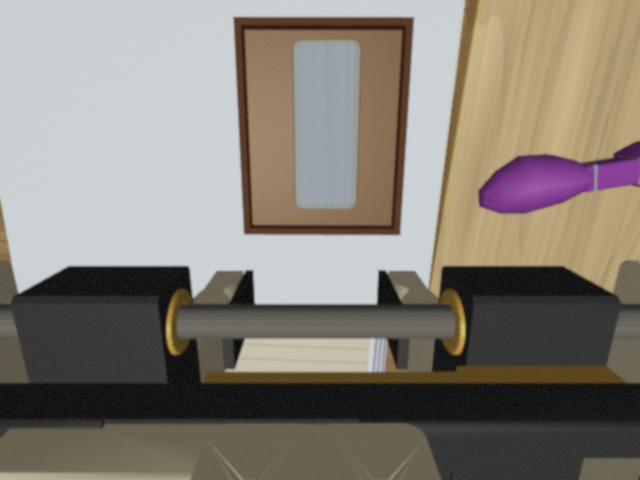

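View pics/w6t.png

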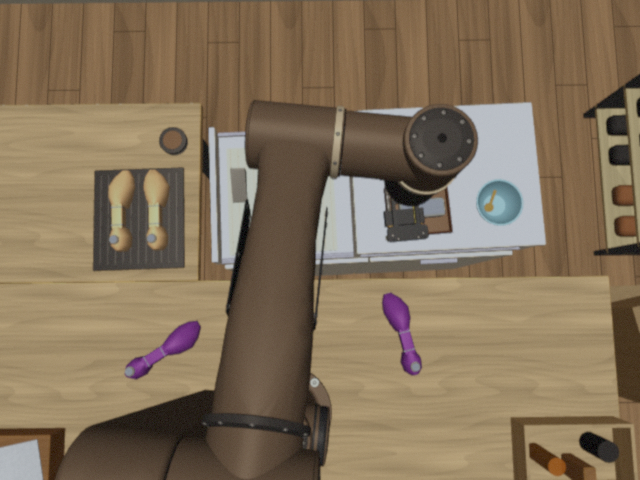

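send_rows(
  commands=[
    [0.4, [0, 0.08, 0], [0, 0, 0.02]],
    [0.4, [0.005, 0.17, 0], [0, 0, 0.0235]],
    [0.4, [0.005, 0.18, 0], [0, 0, 0.0235]],
    [0.4, [0.005, 0.18, 0], [0, 0, 0.0235]],
    [0.4, [0.005, 0.18, 0], [0, 0, 0.0235]],
    [0.4, [0.005, 0.18, 0], [0, 0, 0.0235]],
    [0.4, [0.005, 0.18, 0], [0, 0, 0.0235]],
    [0.4, [0.005, 0.18, 0], [0, 0, 0.0235]],
    [0.4, [0.005, 0.18, 0], [0, 0, 0.0235]],
    [0.4, [0.005, 0.18, 0], [0, 0, 0.0235]],
    [0.4, [0.005, 0.18, 0], [0, 0, 0.0135]],
    [0.4, [0.005, 0.18, 0], [0, 0, 0]],
  ],
)

```text
clock: 27.85
tool_pos: [0.5013, 0.2651, 0.2701]
orientation: [-179.4, -0.1, -85.7]
force: [1.9, -0.6, 1.4]
opening: 0.0523
```

send_rows(
  commands=[
    [0.4, [0.005, 0.13, -0.05], [0, 0.001, -0.002]],
    [0.4, [0, 0.08, -0.14], [0, 0, -0.002]],
    [0.4, [0, 0.03, -0.14], [0, 0, 0]],
    [0.4, [0, 0, -0.08], [0, 0, 0]],
    [0.4, [0, 0, 0], [0, 0, 0]],
    [0.4, [0, 0, 0], [0, 0, 0]],
  ],
)

```text
clock: 28.45
tool_pos: [0.5058, 0.3311, 0.1609]
orientation: [-179.8, -0.3, -87.1]
force: [0.4, -0.2, 0.3]
opening: 0.0524
```

```bash
python3 look.py w7
python3 - <<'E'
from h import *
s=load('w7');W=cloud(s);
for v in range(150,262,10):
    for (a,b) in [(150,400)]:
        r=W[v,a:b];q=r[(r[:,2]>.035)&(r[:,1]<.375)]
        if len(q): print(v,q[:,0].mean().round(4),q[:,1].min().round(4),q[:,1].max().round(4),((q[:,1].min()+q[:,1].max())/2).round(4),np.median(q[:,2]).round(3))
E
```

```text
[0.50574275 0.33108198 0.16093169] [-179.85218335   -0.31729475  -87.14515543] [ 51.9  16.8 -13.9   0.4 -59.4  40.7] [ 0.31201161 -0.69762636 -0.44160081]
150 0.5636 0.3088 0.3613 0.3351 0.051
160 0.5566 0.3091 0.3597 0.3344 0.052
170 0.5497 0.3108 0.3563 0.3335 0.054
180 0.5424 0.3135 0.354 0.3337 0.053
190 0.5351 0.3159 0.3496 0.3328 0.053
200 0.5278 0.3193 0.3469 0.3331 0.052
210 0.5203 0.3188 0.3466 0.3327 0.052
220 0.5127 0.3192 0.3463 0.3327 0.052
230 0.5049 0.3186 0.346 0.3323 0.052
240 0.4971 0.3181 0.3457 0.3319 0.052
250 0.4891 0.3177 0.3455 0.3316 0.052
260 0.4812 0.3173 0.3451 0.3312 0.052
```

View pics/w7.png

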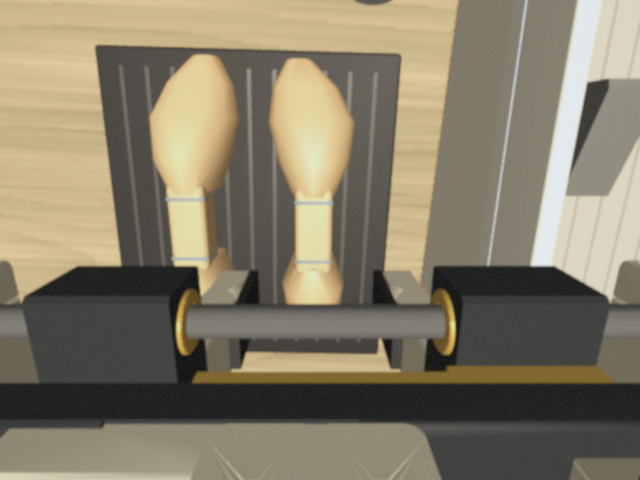

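send_rows(
  commands=[
    [0.4, [-0.005, 0, -0.06], [0, 0, 0]],
    [0.4, [-0.004, 0, -0.14], [0, 0, 0]],
    [0.4, [-0.002, 0, -0.14], [0, 0, 0]],
    [0.4, [0, 0, -0.1], [0, 0, 0]],
    [0.4, [0, 0, -0.04], [0, 0, 0]],
    [0.4, [0, 0, 0], [0, 0, 0]],
    [0.4, [0, 0, 0], [0, 0, 0]],
  ],
)

```text
clock: 29.25
tool_pos: [0.5105, 0.3347, 0.0515]
orientation: [-178.9, 0.6, -87.3]
force: [0.6, 0.9, -0.2]
opening: 0.0527
```

send_rows(
  commands=[
    [0.4, [-0.024, -0.01, -0.05], [-0.002, 0.003, 0]],
    [0.4, [-0.008, -0.002, -0.05], [0, 0, 0]],
    [0.4, [-0.002, 0, -0.02], [0, 0, 0]],
    [0.4, [0, 0, 0], [0, 0, 0]],
    [0.4, [0, 0, 0], [0, 0, 0]],
  ],
)

```text
clock: 29.75
tool_pos: [0.5029, 0.3333, 0.0228]
orientation: [-179.8, 0.1, -87.2]
force: [0.2, -0.0, -1.0]
opening: 0.0526
```

send_rows(
  commands=[
    [0.4, [0.006, -0.004, -0.01], [0, 0, 0]],
    [0.4, [0, 0, 0], [0, 0, 0]],
    [0.4, [0, 0, 0], [0, 0, 0]],
    [1, [0, 0, 0], [0, 0, 0]],
    [1, [0, 0, 0], [0, 0, 0]],
    [1, [0, 0, 0], [0, 0, 0]],
    [1, [0, 0, 0], [0, 0, 0]],
    [1, [0, 0, 0], [0, 0, 0]],
  ],
)

```text
clock: 30.55
tool_pos: [0.505, 0.3326, 0.0211]
orientation: [-179.8, 0.2, -87.2]
force: [1.2, 0.5, -1.3]
opening: 0.0276
```

send_rows(
  commands=[
    [1, [0, 0, 0.08], [0, 0, 0]],
    [1, [0, 0, 0.16], [0, 0, 0]],
    [1, [0, 0, 0.16], [0, 0, 0]],
    [1, [0, 0, 0.16], [0, 0, 0]],
    [1, [0, -0.04, 0.16], [0, 0, 0]],
    [1, [0, -0.12, 0.06], [0, 0, 0]],
    [1, [0, -0.16, 0.01], [0, 0, 0]],
    [1, [0, -0.16, 0.01], [0, 0, 0]],
    [1, [0, -0.16, 0.01], [0, 0, 0]],
    [1, [0, -0.16, 0.01], [0, 0, 0]],
    [1, [0, -0.16, 0.01], [0, 0, 0]],
    [1, [0, -0.16, 0.01], [0, 0, 0]],
  ],
)

```text
clock: 31.75
tool_pos: [0.4974, 0.0435, 0.2333]
orientation: [179.7, -0.1, -86.9]
force: [1.4, -0.8, -2.0]
opening: 0.0278
```

send_rows(
  commands=[
    [1, [0.01, -0.15, 0], [0, 0, 0]],
    [1, [0.01, -0.12, 0], [0, 0, 0]],
    [1, [0.01, -0.07, 0], [0, 0, 0]],
    [1, [0, 0, 0], [0, 0, 0]],
    [1, [0, 0, 0], [0, 0, 0]],
  ],
)

```text
clock: 32.25
tool_pos: [0.5012, -0.0494, 0.2321]
orientation: [179.5, -0.1, -87.3]
force: [-0.0, -0.1, -2.3]
opening: 0.0275
```

send_rows(
  commands=[
    [1, [0.005, -0.07, -0.05], [0, -0.001, 0.001]],
    [1, [0, 0, -0.14], [0, 0, 0]],
    [1, [0, 0, -0.16], [0, 0, 0]],
    [1, [0, 0, -0.14], [0, 0, 0]],
    [1, [0, 0, -0.06], [0, 0, 0]],
    [1, [0, 0, 0], [0, 0, 0]],
    [1, [0, 0, 0], [0, 0, 0]],
  ],
)

```text
clock: 32.95
tool_pos: [0.5024, -0.0621, 0.0912]
orientation: [-179.9, -0.0, -86.6]
force: [-0.4, 0.1, -1.9]
opening: 0.0278
```

send_rows(
  commands=[
    [1, [0.004, 0, -0.08], [0, 0, 0]],
    [1, [0, 0, -0.08], [0, 0, 0]],
    [1, [0, 0, -0.04], [0, 0, 0]],
    [1, [0, 0, 0], [0, 0, 0]],
    [1, [0, 0, 0], [0, 0, 0]],
  ],
)

```text
clock: 33.45
tool_pos: [0.5087, -0.0592, 0.0461]
orientation: [-179.3, 0.0, -86.4]
force: [0.4, -0.1, -2.7]
opening: 0.0279
```

send_rows(
  commands=[
    [1, [-0.012, -0.012, -0.016], [0, 0.002, -0.001]],
    [1, [0, 0, -0.008], [0, 0, 0]],
    [1, [0, 0, 0], [0, 0, 0]],
    [1, [0, 0, 0], [0, 0, 0]],
  ],
)

```text
clock: 33.85
tool_pos: [0.5073, -0.0621, 0.0424]
orientation: [-179.9, 0.1, -86.8]
force: [-0.5, -0.3, -2.2]
opening: 0.0274
```

send_rows(
  commands=[
    [1, [-0.005, 0, -0.012], [0, 0, 0]],
    [1, [0, 0, -0.01], [0, 0, 0]],
    [1, [0, 0, -0.01], [0, 0, 0]],
    [1, [0, 0, -0.008], [0, 0, 0]],
  ],
)

```text
clock: 34.25
tool_pos: [0.5065, -0.0621, 0.0376]
orientation: [-179.7, 0.1, -86.7]
force: [-9.1, 2.0, 23.0]
opening: 0.0275
```

Seated at the shelf. Release and rise, then to the left tree.

send_rows(
  commands=[
    [0.4, [0, 0, 0], [0, 0, 0]],
    [0.4, [0, 0, 0], [0, 0, 0]],
    [0.4, [0, 0, 0], [0, 0, 0]],
    [0.4, [0, 0, 0], [0, 0, 0]],
    [0.4, [0, 0, 0.08], [0, 0, 0]],
    [0.4, [0, 0, 0.16], [0, 0, 0]],
    [0.4, [0, 0, 0.16], [0, 0, 0]],
    [0.4, [0, 0, 0.16], [0, 0, 0]],
    [0.4, [0, 0.08, 0.1], [0, 0, 0]],
    [0.4, [0, 0.16, 0], [0, 0, 0]],
    [0.4, [0, 0.19, 0], [0, 0, 0]],
    [0.4, [0, 0.19, 0], [0, 0, 0]],
  ],
)

```text
clock: 35.45
tool_pos: [0.5052, 0.0927, 0.2089]
orientation: [-179.8, 0.1, -87.1]
force: [0.6, -1.2, -0.6]
opening: 0.0528
```

send_rows(
  commands=[
    [0.4, [0, 0.19, 0], [0, 0, 0]],
    [0.4, [0, 0.19, 0], [0, 0, 0]],
    [0.4, [0, 0.19, 0], [0, 0, 0]],
    [0.4, [0, 0.19, 0], [0, 0, 0]],
    [0.4, [0, 0.18, 0], [0, 0, 0]],
    [0.4, [0, 0.14, 0], [0, 0, 0]],
    [0.4, [0, 0.1, 0], [0, 0, 0]],
    [0.4, [0, 0.05, 0], [0, 0, 0]],
    [0.4, [0, 0, 0], [0, 0, 0]],
    [0.4, [0, 0, 0], [0, 0, 0]],
  ],
)

```text
clock: 36.45
tool_pos: [0.5016, 0.4181, 0.2044]
orientation: [-179.9, -0.1, -86.8]
force: [0.5, 0.8, -0.1]
opening: 0.0529
```

send_rows(
  commands=[
    [0.4, [0, 0.035, -0.05], [0, 0, -0.001]],
    [0.4, [0, 0, -0.14], [0, 0, 0]],
    [0.4, [0, 0, -0.16], [0, 0, 0]],
    [0.4, [0, 0, -0.12], [0, 0, 0]],
    [0.4, [0, 0, -0.06], [0, 0, 0]],
    [0.4, [0, 0, 0], [0, 0, 0]],
    [0.4, [0, 0, 0], [0, 0, 0]],
  ],
)

```text
clock: 37.15
tool_pos: [0.5025, 0.4213, 0.0662]
orientation: [-179.8, -0.0, -87.7]
force: [-0.4, 0.1, 0.7]
opening: 0.0522
```

```bash
python3 look.py w8
python3 - <<'E'
from h import *
s=load('w8');W=cloud(s);
for v in range(180,262,10):
        r=W[v,200:420];q=r[(r[:,2]>.035)&(r[:,2]<.07)&(r[:,1]>.39)]
        if len(q): print(v,q[:,0].mean().round(4),q[:,1].min().round(4),q[:,1].max().round(4),((q[:,1].min()+q[:,1].max())/2).round(4),np.median(q[:,2]).round(3))
E
```

```text
[0.50245389 0.42134423 0.06634353] [-1.79840477e+02  5.66526840e-03 -8.77277790e+01] [ 57.1  26.4 -13.    0.2 -50.6  35.1] [ 0.11035933  0.06510687 -0.53038732]
180 0.5515 0.4045 0.4528 0.4286 0.054
190 0.5468 0.4063 0.4507 0.4285 0.054
200 0.5419 0.4081 0.4488 0.4284 0.053
210 0.537 0.4099 0.4466 0.4282 0.053
220 0.5322 0.4125 0.4435 0.428 0.053
230 0.5273 0.4141 0.4419 0.428 0.052
240 0.5221 0.4139 0.4412 0.4276 0.052
250 0.517 0.4136 0.4412 0.4274 0.052
260 0.5118 0.4133 0.4405 0.4269 0.052
```

View pics/w8.png

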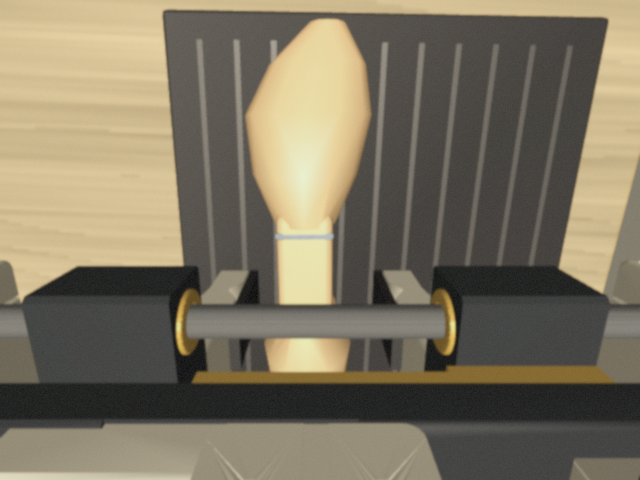

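View pics/w8t.png

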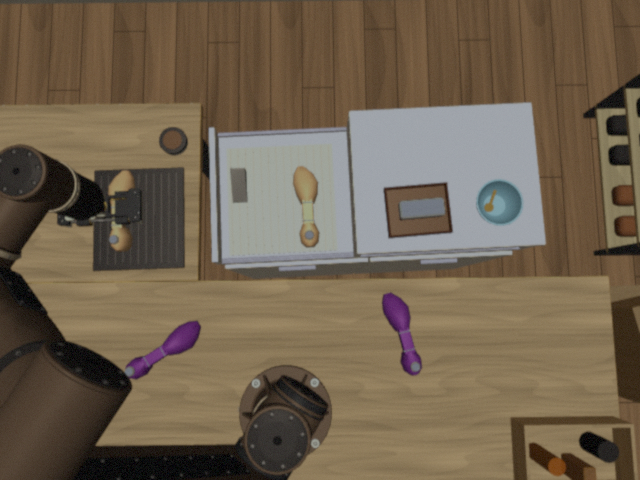

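Right tree is back at its original pixels (306,205). Now the left tree: down 45 mm, y +5 mm.

send_rows(
  commands=[
    [0.4, [-0.006, 0.018, -0.08], [0, 0, 0.001]],
    [0.4, [-0.004, 0, -0.06], [0, 0, 0]],
    [0.4, [0, 0, -0.02], [0, 0, 0]],
    [0.4, [0, 0, 0], [0, 0, 0]],
    [0.4, [0, 0, 0], [0, 0, 0]],
  ],
)

```text
clock: 37.75
tool_pos: [0.5034, 0.4299, 0.0334]
orientation: [-179.3, 0.6, -87.3]
force: [0.8, 0.5, 1.2]
opening: 0.0525
```

send_rows(
  commands=[
    [0.4, [-0.008, -0.014, -0.03], [-0.0015, 0.002, 0]],
    [0.4, [-0.002, 0, -0.016], [0, 0, 0]],
    [0.4, [0, 0, -0.006], [0, 0, 0]],
    [0.4, [0, 0, 0], [0, 0, 0]],
    [0.4, [0, 0, 0], [0, 0, 0]],
  ],
)

```text
clock: 38.25
tool_pos: [0.5016, 0.427, 0.0217]
orientation: [180.0, 0.2, -87.3]
force: [-0.4, -0.1, 0.6]
opening: 0.0529
```

send_rows(
  commands=[
    [1, [0, 0, 0], [0, 0, 0]],
    [1, [0, 0, 0], [0, 0, 0]],
    [1, [0, 0, 0], [0, 0, 0]],
    [1, [0, 0, 0], [0, 0, 0]],
    [1, [0, 0, 0], [0, 0, 0]],
    [1, [0, 0, 0.08], [0, 0, 0]],
    [1, [0, 0, 0.16], [0, 0, 0]],
    [1, [0, 0, 0.16], [0, 0, 0]],
    [1, [0, 0, 0.16], [0, 0, 0]],
    [1, [0, 0, 0.16], [0, 0, 0]],
    [1, [0, -0.08, 0.06], [0, 0, 0]],
    [1, [0, -0.16, 0.01], [0, 0, 0]],
  ],
)

```text
clock: 39.45
tool_pos: [0.4984, 0.3655, 0.2219]
orientation: [179.6, -0.2, -87.2]
force: [0.6, -0.7, -2.6]
opening: 0.0279
```

send_rows(
  commands=[
    [1, [0, -0.16, 0], [0, 0, 0]],
    [1, [0, -0.16, 0], [0, 0, 0]],
    [1, [0, -0.16, 0], [0, 0, 0]],
    [1, [0, -0.16, 0], [0, 0, 0]],
    [1, [0, -0.16, 0], [0, 0, 0]],
    [1, [0, -0.16, 0], [0, 0, 0]],
    [1, [0, -0.12, 0], [0, 0, 0]],
    [1, [0, -0.06, 0], [0, 0, 0]],
    [1, [0, 0, 0], [0, 0, 0]],
    [1, [0, 0, 0], [0, 0, 0]],
  ],
)

```text
clock: 40.45
tool_pos: [0.4928, 0.0657, 0.2223]
orientation: [179.6, -0.0, -87.4]
force: [-0.1, 0.1, -1.2]
opening: 0.0277
```

send_rows(
  commands=[
    [1, [0.01, -0.06, 0], [0, -0.001, 0.001]],
    [1, [0.01, -0.06, 0], [0, 0, 0.001]],
    [1, [0, 0, -0.08], [0, 0, 0]],
    [1, [0, 0, -0.14], [0, 0, 0]],
    [1, [0, 0, -0.14], [0, 0, 0]],
    [1, [0, 0, -0.08], [0, 0, 0]],
    [1, [0, 0, 0], [0, 0, 0]],
    [1, [0, 0, 0], [0, 0, 0]],
  ],
)

```text
clock: 41.25
tool_pos: [0.4994, 0.0415, 0.1098]
orientation: [-179.9, 0.1, -86.2]
force: [-0.0, 0.8, -1.9]
opening: 0.0276
```

send_rows(
  commands=[
    [1, [0.004, -0.028, -0.06], [0, 0, -0.001]],
    [1, [0, 0, -0.1], [0, 0, 0]],
    [1, [0, 0, -0.06], [0, 0, 0]],
    [1, [0, 0, -0.02], [0, 0, 0]],
    [1, [0, 0, 0], [0, 0, 0]],
    [1, [0, 0, 0], [0, 0, 0]],
  ],
)

```text
clock: 41.85
tool_pos: [0.5071, 0.0391, 0.0564]
orientation: [-179.1, 0.3, -86.3]
force: [-0.8, 0.2, -1.9]
opening: 0.0278
```

send_rows(
  commands=[
    [1, [-0.024, -0.018, -0.02], [-0.001, 0.0025, -0.001]],
    [1, [-0.006, -0.002, -0.02], [0, 0, 0]],
    [1, [0, 0, -0.01], [0, 0, 0]],
    [1, [0, 0, 0], [0, 0, 0]],
    [1, [0, 0, 0], [0, 0, 0]],
  ],
)

```text
clock: 42.35
tool_pos: [0.5005, 0.0344, 0.0455]
orientation: [-179.9, 0.0, -86.7]
force: [-0.2, 0.2, -1.5]
opening: 0.0278
```

send_rows(
  commands=[
    [1, [0.001, 0, -0.014], [0, 0, 0]],
    [1, [0, 0, -0.01], [0, 0, 0]],
    [1, [0, 0, -0.008], [0, 0, 0]],
    [1, [0, 0, -0.008], [0, 0, 0]],
  ],
)

```text
clock: 42.75
tool_pos: [0.5013, 0.0345, 0.0387]
orientation: [-179.8, -0.0, -86.6]
force: [-15.3, 2.8, 38.8]
opening: 0.0278
```

send_rows(
  commands=[
    [0.4, [0, 0, 0.004], [0, 0, 0]],
    [0.4, [0, 0, 0], [0, 0, 0]],
    [0.4, [0, 0, 0], [0, 0, 0]],
    [0.4, [0, 0, 0], [0, 0, 0]],
    [0.4, [0, 0, 0.08], [0, 0, 0]],
    [0.4, [0, 0, 0.16], [0, 0, 0]],
    [0.4, [0, 0, 0.16], [0, 0, 0]],
    [0.4, [0, 0, 0.16], [0, 0, 0]],
    [0.4, [0, 0, 0.12], [0, 0, 0]],
    [0.4, [0, 0, 0], [0, 0, 0]],
    [0.4, [0, 0, 0], [0, 0, 0]],
  ],
)

```text
clock: 43.85
tool_pos: [0.4999, 0.0335, 0.2145]
orientation: [-180.0, -0.1, -86.6]
force: [-0.5, -0.7, -0.5]
opening: 0.0523
```

```bash
python3 look.py w9
python3 - <<'E'
from h import *
s=load('w9');W=cloud(s)
for n,lo,hi in [('A',0,.06),('B',-.1,-.03)]:
  for v in range(180,250,10):
    r=W[v,220:460];q=r[(r[:,2]>.05)&(r[:,2]<.08)&(r[:,1]>lo)&(r[:,1]<hi)]
    if len(q): print(n,v,q[:,0].mean().round(4),((q[:,1].min()+q[:,1].max())/2).round(4),(np.ptp(q[:,1])).round(4),np.median(q[:,2]).round(3))
E
```

```text
[0.50010106 0.03344405 0.2145567 ] [-1.79981035e+02 -1.32439857e-01 -8.65936146e+01] [ 26.4   4.5 -21.9   0.1 -63.6  66.9] [-0.30909025  0.25020735  0.96742595]
A 180 0.5312 0.0356 0.0337 0.07
A 190 0.5231 0.0358 0.0283 0.069
A 200 0.5146 0.0353 0.027 0.069
A 210 0.5061 0.0348 0.0272 0.069
A 220 0.4974 0.0343 0.0274 0.069
A 230 0.4887 0.0338 0.0276 0.069
A 240 0.4798 0.0332 0.0279 0.069
B 180 0.5365 -0.0591 0.0335 0.069
B 190 0.5283 -0.0593 0.0261 0.069
B 200 0.5199 -0.0605 0.0265 0.069
B 210 0.5113 -0.0608 0.026 0.069
B 220 0.5026 -0.0614 0.0263 0.069
B 230 0.4938 -0.0616 0.0262 0.069
B 240 0.4849 -0.0622 0.0264 0.069
```

View pics/w9.png

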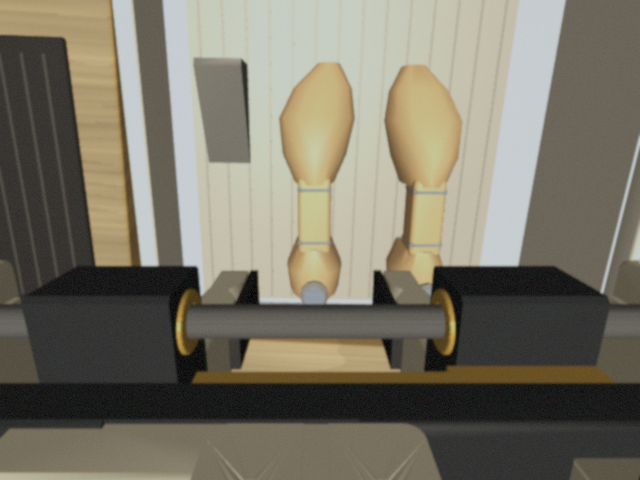

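```bash
python3 - <<'E'
from h import *
s=load('w9')
for n,u,v in [('A1',314,190),('A2',314,243),('B1',430,192.5),('B2',425,246)]: print(n,ray(s,u,v,.069).round(4))
t=load('w9t')['color'];a=load('top0')['color']
cv2.imwrite('pics/f.png',np.hstack([a[100:280,150:540],t[100:280,150:540]]))
o=sensors.get_obs();print(o['qvel'].round(2),o['clock'])
E
```

```text
A1 [0.523  0.0358 0.069 ]
A2 [0.477  0.0332 0.069 ]
B1 [ 0.5266 -0.0607  0.069 ]
B2 [ 0.4799 -0.063   0.069 ]
[-0.06  0.79 -0.72 -0.2  -0.11 -0.08] 43.95
```

View pics/f.png

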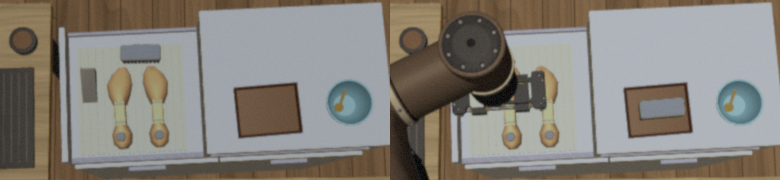

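```bash
python3 -c "
from plant import order
print(order.close_job())"
```

```text
the job is handed in; nothing more can be done
None
```

The job is finished and handed in at about 44 s of the 128 s allowed. I stood both beech shoe trees on the mat, laid the brush in the valet tray, then put the right and left trees back on the shelf.

- **Trees:** both bars measure within about 2 mm of where they started. Yaw is about 3°, as before, and the bar tops are at 0.069 m as before, so they stand upright.
- **Brush:** its centre measures about 1 mm from the tray's centre. It lies within about 0.5° of the tray's length, and its top is at 0.196 m, as expected for the tray floor.
- **Bystanders:** the door stop, key bowl and polish tin look unmoved by eye in the pictures. I did not measure them, and the arm partly hid the door stop and the tin in the last top view. The purple look-alikes were left alone.
- **Forces:** the highest reading was 39 N at the wrist, while pressing the left tree down onto the shelf.

None of these checks failed. The tray corner positions from the top and wrist cameras differed by 2 to 4 mm, which is well within the limits.

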